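# Clamp a microscope lens barrel in its service vise

### The job

Lay the upright black lens barrel gently on its side in the vise's V-cradle, between the end stop and the open jaw, and let go of it. Then screw the knurled thumbscrew clockwise (seen from above), letting go and regripping as often as needed, until it will turn no further and the barrel is clamped tight; leave the other things on the bench alone.

Things in the scene. Friction and masses are not known exactly. Their poses are not given: they have to be found in the camera images.
- barrel: Lens barrel, a plain black cylinder 34 mm in diameter and 80 mm long, 0.13 to 0.25 kg, two thin bright bands, standing upright on the bench at the start. Origin at the centre of its lower end face, z along its axis towards the end with the glass (up at the start). It may lie in the cradle either way round.
- barrel_mid (a point): Middle of the barrel, on its axis, 40 mm above its origin; axes as the barrel's.
- fixture: Small bench vise, fixed to the bench. Origin on the bench under the middle of the cradle. Base plate 70 mm (x) by 12 mm thick, from y = -133 to +67 mm. The barrel must lie along its y axis: end stop at +y, jaw and thumbscrew at -y. A tower 50 (x) by 36 (y) mm, 68 mm high, centred at y = -108 mm, carries the thumbscrew; the jaw stands between tower and cradle.
- cradle: Two black V-supports (32 mm wide across the barrel, 12 mm long, at y = -22 and +24 mm, open upward, about 35 mm high) that carry the lying barrel; fixed to the vise, same origin and axes. Nothing stands beside the supports, so fingers can go down on both sides of the barrel.
- cradle_mid (a point): Where the barrel's axis runs when it lies in the cradle: 45 mm above the bench, over the vise's origin; axes as the vise's.
- stop: Aluminium end stop, fixed: a block 36 mm wide, 12 mm thick, its top 58 mm above the bench. Its inner face stands at y = +45 mm in the vise's frame. Same origin and axes as the vise's.
- jaw: Steel jaw facing the end stop, 36 mm wide, 12 mm thick, top 58 mm above the bench. The thumbscrew moves it along the vise's +y, 1.7 mm per rad (10.7 mm a turn). At the start jaw and stop are 88.4 to 92.7 mm apart, 8.4 to 12.7 mm more than the barrel's length; after 4.9 to 7.5 rad the barrel is slid up to the stop and caught. Origin at the vise's when fully open.
- jaw_face (a point): Middle of the jaw's face that presses on the barrel's end, 45 mm above the bench; moves with the jaw; axes as the vise's.
- screw_grip (a point): On the thumbscrew's axis at the height to grip, 98 mm above the bench; does not turn; axes as the vise's. Turning freely takes about 0.1 Nm, clamping up to 0.2 Nm; at the hard end of travel the moment rises steeply until the fingers slip on the knob (0.3 Nm or more with a grip of 40 N). The screw cannot be overtightened, but stop turning once it slips.
- lens: Bystander: short fat black lens, 54 mm in diameter, 34 mm high. Origin at its underside.
- spool: Bystander: wire spool standing on its flange, 60 mm in diameter, 36 mm high. Origin at its underside.
- jar: Bystander: small closed jar, 48 mm in diameter, 55 mm high. Origin at its underside.
- driver: Bystander: grey screwdriver, 150 mm long, lying between the robot and the work. Origin at its underside.
- thumbscrew: Round knurled steel knob, 32 mm in diameter, 26 mm high (78 to 104 mm above the bench), on top of the tower. Origin at its underside, on its vertical axis. Clockwise from above closes the jaw; it only turns, never rises or sinks, against about 0.1 Nm of friction, and stays where left. About 1 rad after the barrel is caught it meets a hard end of travel: that is the clamped state.

How it is judged:
On the way:
1. the barrel lies on its side in the cradle, let go (angle between barrel's own z axis and vertical between 1.45 and 1.69 rad and horizontal distance between barrel_mid and cradle_mid below 0.013 m and z of barrel_mid in the frame of cradle_mid between -0.004 and 0.004 m and angle between the z axis of barrel and the y axis of cradle_mid, either way round below 0.12 rad and contact force between the fingers and barrel below 0.1 N), for 0.2 s.
At the end, for the whole second after the job is handed in: The barrel lies at rest in the cradle, level and along the vise within about 7 degrees, its middle within 13 mm of the cradle's middle and 4 mm of its height, pressed with more than 10 N by the jaw and with more than 10 N against the end stop (contact force between each of jaw, stop and barrel above 10 N and angle between barrel's own z axis and vertical between 1.45 and 1.69 rad and angle between the z axis of barrel and the y axis of cradle_mid, either way round below 0.12 rad and horizontal distance between barrel_mid and cradle_mid below 0.013 m and z of barrel_mid in the frame of cradle_mid between -0.004 and 0.004 m and linear speed of barrel below 0.02 m/s); the robot touches nothing.
It fails at once if the barrel is dropped or slammed into the cradle (over 40 N on the cradle, or faster than 0.45 m/s within 20 mm of its place) (contact force between barrel and cradle above 40 N or (linear speed of barrel above 0.45 m/s and distance between barrel_mid and cradle_mid below 0.02 m)).
It fails at once if another thing on the bench is moved more than 20 mm (distance of any of lens, spool, jar, driver from where it was at the start of the episode above 0.02 m).
It also fails if it takes over 72 s, if anything falls off the work surface, if the arm or the gripper's body presses on something with over 40 N, if the wrist force passes 120 N, or if a joint passes its speed limit or range.

### The arm

A 7-joint arm with a two-finger parallel gripper is mounted at the origin on the work surface. World frame = base frame: x ahead of the robot, y to its left, z up, the work surface at z = 0. Lengths are in m, angles in rad, forces in N, time in s.
With the tool pointing down it reaches from about 0.425 to 1.025 m from the base axis. Payload 9.4 kg.
Tool frame: the origin (TCP) lies on the centre line of the jaws, within the pads' length; the fingertips stand ctrl.tip_extent ahead of it and the grasp point (between the pads) lies 2 mm behind it (ctrl.tip_extent is the distance from the TCP to the fingertips, in m); z points along the fingers, y is the line along which they close (so a half turn about z gives the same grasp; the last joint's range is limited). The gripper opens to 85 mm and grips with 20 to 120 N. Pads are 22 mm wide; open, the fingers measure 114 mm over their backs; the gripper's body (76 mm by 85 mm) begins 54 mm behind the grasp point. The pads swing forward as they close: fully open they stand 13 mm farther back than shut.
Start: joints at [1.166, 0.599, -0.003, 1.599, 0.002, 0.943, -0.08], TCP at [0.233, -0.686, 0.248] pointing down, gripper open.
Joint ranges: [-2.57, 2.57], [-0.35, 1.97], [-1.29, 1.29], [0.11, 2.56], [-1.05, 4.19], [0.11, 1.86], [-2.63, 2.63]. Speed limits (rad/s): [2.22, 2.22, 3.01, 3.01, 3.14, 3.14, 3.14].

### API

Orientations are given as a unit quaternion [w, x, y, z].
In Python, from plant import ctrl gives the robot as it stands.
- The arm moves only by the tool apply_moves, never from a script. Its argument "motion" is a list of rows, each a list of 2 entries, a list of its own where there are three numbers: the shift along the tool's x, y, z in units of 25 mm (1.0 is 25 mm), then the turn, a rotation vector about the tool's x, y, z in units of 5 degrees (1.0 is 5 degrees). In form: [[[x, y, z], [rx, ry, rz]], ...]. A call has 1 to 5 rows; each row is the pose to reach, as a shift and turn from the pose commanded when the call began, along the tool's axes at that moment; what a row does not reach only later rows make up. A row lasts 1/12 s, in which the tool goes at most 41.7 mm and 7.16 degrees, less where a joint would pass 70% of its speed; a pose out of reach is approached as far as the arm can. A call with a gripper value outside its range is refused whole. "claw" is the finger opening in mm, from 0 to 85.4, set as the call begins (left out, the last holds). The fingers move at their own pace and stop on an object; "newtons" is the grip in N (left out, the last holds). Time passes only in rows, so rows that repeat a pose let the fingers close. It gives the time, the measured TCP pose, the force, the opening and the grip force at its end, in the units of the state.
- ctrl.observe(): the state, without advancing time (a new reading comes with each control period).
- ctrl.read_camera(name): name is "side" or "top"; returns a dict with "frame" (480x640x3 uint8, red, green, blue), "z_map" (480x640 float32, m along the optical axis (not along the pixel's ray), 0 where there is no reading), "mtx" (3x3 intrinsics, pixels), "R" (3x3) and "t" (3): a world point X has camera coordinates R X + t. Camera axes: x right, y down, z forward; pixel columns grow to the right and rows downward; lengths in m; the calibration is good to about 2 mm. A picture is of the moment at which its call begins.
- ctrl.close_job(): hands the job in; it is judged then, once.
The state is a dict: "t": time; "joint_pos": joint angles; "joint_vel": joint speeds; "tau": joint torques, N m; "ee_pos": TCP position; "orientation": TCP orientation; "contact_force": force on the tool from outside, world axes, zero at the start; "wrist_torque": the same for the moment, N m; "gripper_width": finger opening in m; "gripper_force": force on a finger pad.
Only numpy, scipy, OpenCV 4.12 (cv2) and the standard library are available. Lean on these libraries where they do the work, as an engineer would, in place of code of your own. Each camera call takes 0.05 s, during which the arm holds its last target. There are 200 camera calls.

## Working session

There is one attempt and no reset: what is moved stays moved. The work goes in short steps, Python scripts to look and compute and a tool call to move; the robot and the scene stay as the last step left them, time stands still between calls to the robot, and variables do not carry over. Pictures are saved under pics/ and viewed, at most 10 in all, crops included, and the job is handed in when it is done.

Besides the shell and the picture viewer there is one more tool, called after "Request:" as name([rows], argument=value, ...), one row to a line, values as JSON. apply_moves: Moves the arm, as the interface text tells. Its arguments: {"type":"object","properties":{"motion":{"type":"array","items":{"type":"array"}},"claw":{"type":"number"},"newtons":{"type":"number"}},"required":["motion"]}

```bash
ls; mkdir -p pics
python3 - <<'E'
from plant import ctrl
import cv2,numpy as np
s=ctrl.observe(); print({k:np.round(v,3) for k,v in s.items()}, ctrl.tip_extent)
for n in("top","side"):
    c=ctrl.read_camera(n); cv2.imwrite(f"pics/{n}0.png",c["frame"][:,:,::-1]); np.savez(f"{n}0.npz",**c)
    print(n,c["mtx"].round(1).tolist(),c["R"].round(3).tolist(),c["t"].round(3).tolist(),"cam pos",(-c["R"].T@c["t"]).round(3))
E
```

```text
pics
{'t': np.float64(0.0), 'joint_pos': array([ 1.166,  0.6  , -0.003,  1.6  ,  0.002,  0.943, -0.08 ]), 'joint_vel': array([-0.   , -0.001, -0.   ,  0.001, -0.   , -0.001,  0.   ]), 'tau': array([ 0.0000e+00, -7.7645e+01,  1.5650e+00, -2.5802e+01,  1.2000e-02,
        9.0000e-03, -0.0000e+00]), 'ee_pos': array([ 0.233, -0.686,  0.247]), 'orientation': array([-0.001,  0.987,  0.163, -0.   ]), 'contact_force': array([ 0.524, -0.635, -0.126]), 'wrist_torque': array([ 0.012, -0.025, -0.049]), 'gripper_force': np.float64(0.0), 'gripper_width': np.float64(0.085)} 0.017
top [[449.7, 0.0, 317.2], [0.0, 449.7, 241.4], [0.0, 0.0, 1.0]] [[0.015, -1.0, 0.002], [-0.995, -0.015, -0.099], [0.099, -0.001, -0.995]] [0.017, 0.577, 0.732] cam pos [0.501 0.026 0.786]
side [[519.8, 0.0, 322.5], [0.0, 519.8, 236.2], [0.0, 0.0, 1.0]] [[-0.746, -0.665, -0.021], [-0.309, 0.374, -0.875], [0.59, -0.646, -0.484]] [0.469, 0.272, 0.73] cam pos [0.003 0.682 0.601]
```

View pics/top0.png

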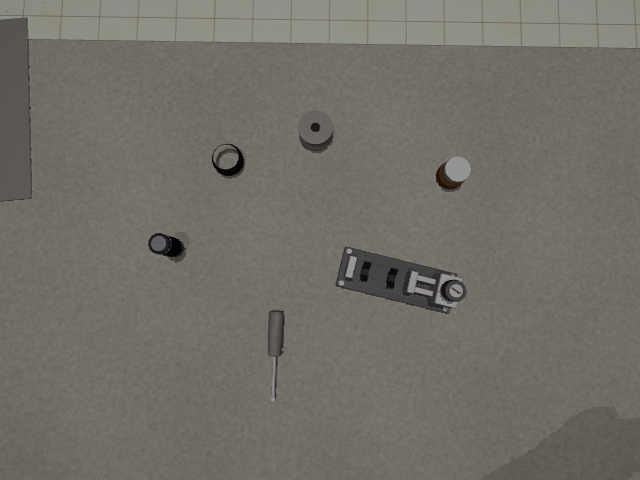

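View pics/side0.png

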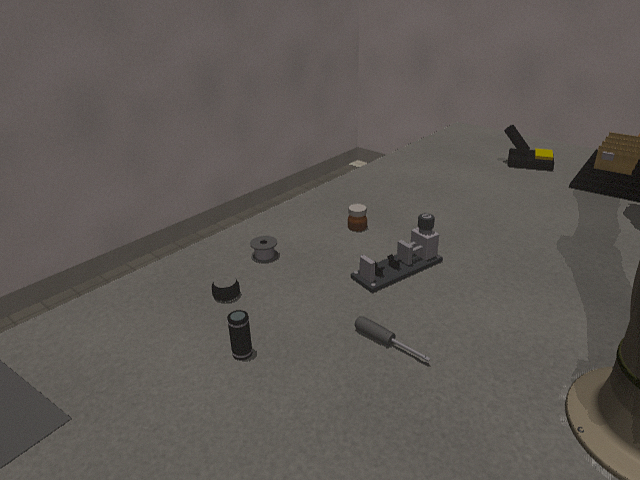

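The top view shows the barrel's top at (160,244), the vise's stop near (350,267) and its knob at (453,291). The driver lies at (275,355), with the lens, spool and jar above. Next I'll measure with depth and colour.

```bash
cat > h.py <<'E'
import numpy as np,cv2
def cloud(c):
    z=c["z_map"]; v,u=np.mgrid[:480,:640]; K=c["mtx"]
    P=np.stack([(u-K[0,2])/K[0,0]*z,(v-K[1,2])/K[1,1]*z,z],-1)
    W=(P-c["t"])@c["R"]; W[z==0]=np.nan
    return W
def ray(c,u,v,h):
    d=c["R"].T@np.linalg.solve(c["mtx"],[u,v,1]); o=-c["R"].T@c["t"]
    return o+d*(h-o[2])/d[2]
E
python3 - <<'E'
from h import *
for n in("top","side"):
    c=np.load(n+"0.npz"); W=cloud(c); z=W[...,2]
    k=(np.abs(W[...,0]-.5)<.4)&(np.abs(W[...,1])<.45)&(z>.006)
    m=k.astype(np.uint8); nl,L,st,_=cv2.connectedComponentsWithStats(m)
    print(n,"bench z",np.nanmedian(z[(np.abs(W[...,0]-.5)<.2)&(np.abs(W[...,1])<.3)]).round(4))
    for i in range(1,nl):
        if st[i,4]<30: continue
        p=W[L==i]; top=np.percentile(p[:,2],98); q=p[p[:,2]>top-.006]
        (cx,cy),(w,h),a=cv2.minAreaRect(q[:,:2].astype(np.float32))
        print(st[i],"top z %.4f"%top,"centre %.4f %.4f size %.3f %.3f"%(cx,cy,w,h),"med",np.median(q[:,:2],0).round(4))
    # vise
    for lo,hi,nm in((.008,.016,"plate"),(.054,.062,"stop/jaw"),(.064,.072,"tower"),(.098,.11,"knob")):
        b=k&(z>lo)&(z<hi)&(W[...,1]<0.0)&(W[...,1]>-.3)&(W[...,0]>.3)&(W[...,0]<.55)
        nl2,L2,s2,_=cv2.connectedComponentsWithStats(b.astype(np.uint8))
        for i in range(1,nl2):
            if s2[i,4]<15: continue
            q=W[L2==i]; r=cv2.minAreaRect(q[:,:2].astype(np.float32))
            print("  ",nm,s2[i],np.round(r[0],4),np.round(r[1],4),round(r[2],1),"z",np.median(q[:,2]).round(4))
E
```

```text
top bench z -0.0002
[298 111  35  35 936] top z 0.0379 centre 0.7736 0.0322 size 0.059 0.059 med [0.7741 0.032 ]
[212 144  32  32 300] top z 0.0338 centre 0.7154 0.1813 size 0.040 0.049 med [0.7057 0.1747]
[436 157  35  33 815] top z 0.0567 centre 0.6991 -0.2060 size 0.042 0.042 med [ 0.6991 -0.2061]
[149 233  35  25 632] top z 0.0816 centre 0.5653 0.2753 size 0.033 0.033 med [0.5656 0.2748]
[ 336  247  131   67 5001] top z 0.1045 centre 0.4984 -0.1846 size 0.032 0.033 med [ 0.4988 -0.1837]
[268 311  16  91 830] top z 0.0268 centre 0.4221 0.0930 size 0.021 0.075 med [0.423  0.0933]
   plate [ 336  259  122   55 2629] [ 0.5152 -0.1118] [0.1999 0.0698] 77.0 z 0.0116
   plate [416 280  15  11 101] [ 0.5066 -0.157 ] [0.0239 0.0118] 76.1 z 0.0117
   stop/jaw [346 257  11  21 157] [ 0.5337 -0.03  ] [0.012  0.0349] 77.3 z 0.0575
   stop/jaw [407 271  12  23 168] [ 0.5113 -0.1296] [0.0122 0.036 ] 75.3 z 0.0575
   stop/jaw [433 274   8  30  45] [ 0.5012 -0.1675] [0.0025 0.0476] 79.4 z 0.0576
   tower [435 273  28  35 342] [ 0.4985 -0.1846] [0.0363 0.0497] 76.9 z 0.0673
   knob [444 280  23  2
[... 595 characters left out ...]
211 0.0955 size 0.074 0.022 med [0.4191 0.0979]
[566 369  31  49 504] top z 0.0135 centre 0.1090 0.0012 size 0.018 0.121 med [0.1067 0.0056]
   plate [356 253  87  38 987] [ 0.5132 -0.1096] [0.2025 0.0695] 76.9 z 0.0123
   plate [394 255   5   6  20] [ 0.5349 -0.1329] [0.0076 0.0236] 47.3 z 0.0122
   stop/jaw [411 232  28  13  94] [ 0.4923 -0.1719] [0.0584 0.0311] 24.2 z 0.0583
   stop/jaw [398 240  15  10  71] [ 0.5094 -0.1276] [0.0145 0.0378] 76.6 z 0.0578
   stop/jaw [360 255  15  11  76] [ 0.5328 -0.0282] [0.0131 0.0346] 79.1 z 0.0579
   tower [411 228  28  13 170] [ 0.4965 -0.1824] [0.039  0.0507] 73.5 z 0.0678
   knob [418 214  17   9 124] [ 0.4957 -0.181 ] [0.033  0.0309] 31.6 z 0.104
```

```bash
cat >> h.py <<'E'
from scipy.spatial.transform import Rotation as Rot
A=np.array
B=A([.565,.2758]); O=A([.5214,-.0783]); YV=A([.2226,.975]); YV=YV/np.linalg.norm(YV)
def pose(s): q=s["orientation"]; return s["ee_pos"],Rot.from_quat([q[1],q[2],q[3],q[0]])
def ori(az,pitch):
    """tool z points down by pitch (deg) from horizontal, towards heading az (deg); y_t horizontal, right of heading"""
    a,p=np.radians([az,pitch]); z=A([np.cos(a)*np.cos(p),np.sin(a)*np.cos(p),-np.sin(p)]); y=A([np.sin(a),-np.cos(a),0])
    return Rot.from_matrix(np.c_[np.cross(y,z),y,z])
def go(pos,R):
    from plant import ctrl
    s=ctrl.observe(); p,R0=pose(s)
    print("t %.2f shift"%s["t"],(R0.inv().apply(A(pos)-p)/.025).round(3).tolist(),"rot",((R0.inv()*R).as_rotvec(degrees=True)/5).round(3).tolist(),"j",s["joint_pos"].round(2).tolist(),"p",p.round(4))
E
python3 - <<'E'
from h import *
from plant import ctrl
print([a for a in dir(ctrl) if a[0]!='_'])
go([.5,.05,.33],ori(90,90))
E
```

```text
['PlanningError', 'close_job', 'observe', 'read_camera', 'tip_extent']
t 0.10 shift [19.581, -24.441, -3.268] rot [-0.015, -0.009, -14.243] j [1.17, 0.6, -0.0, 1.6, 0.0, 0.94, -0.08] p [ 0.2333 -0.686   0.2475]
```

Request:
apply_moves([
  [[1.3,-0.8,-0.4],[0,0,-1.4]],
  [[2.6,-1.6,-0.8],[0,0,-2.8]],
  [[3.9,-2.5,-1.2],[0,0,-4.2]],
  [[5.2,-3.3,-1.6],[0,0,-5.6]],
  [[6.5,-4.2,-2],[0,0,-7]],
], claw=85)

```text
t: 0.52
ee_pos: [0.3542, -0.5332, 0.2984]
orientation: [-0.0, 0.891, 0.455, -0.0]
contact_force: [0.7, -0.9, -0.3]
gripper_width: 0.0853
gripper_force: 0.0
```

```bash
python3 -c "
from h import *
go([.5,.05,.33],ori(90,90))"
```

```text
t 0.52 shift [22.318, -8.951, -1.262] rot [-0.006, -0.001, -7.177] j [1.02, 0.45, -0.19, 1.74, 0.1, 0.96, 0.17] p [ 0.3542 -0.5332  0.2984]
```

Request:
apply_moves([
  [[1.5,-0.8,-0.3],[0,0,-1.4]],
  [[3.0,-1.5,-0.6],[0,0,-2.8]],
  [[4.5,-2.3,-0.9],[0,0,-4.2]],
  [[6,-3,-1.2],[0,0,-5.6]],
  [[7.5,-3.6,-1.3],[0,0,-7.1]],
])

```text
t: 0.93
ee_pos: [0.3907, -0.3309, 0.3313]
orientation: [0.0, 0.712, 0.703, -0.0]
contact_force: [1.1, -0.3, 0.2]
gripper_width: 0.0848
gripper_force: 0.0
```

```bash
python3 -c "
from h import *
go([.55,-.05,.36],ori(90,90))"
```

```text
t 0.93 shift [11.315, 6.227, -1.159] rot [0.0, 0.01, -0.148] j [0.91, 0.27, -0.4, 1.96, 0.13, 0.93, 0.43] p [ 0.3907 -0.3309  0.3313]
```

Request:
apply_moves([
  [[1.4,0.8,-0.2],[0,0,0]],
  [[2.8,1.6,-0.4],[0,0,0]],
  [[4.2,2.4,-0.6],[0,0.7,0]],
  [[5.6,3.2,-0.8],[0,2,0]],
  [[7,4,-1],[0,3.4,0]],
])

```text
t: 1.35
ee_pos: [0.4953, -0.1561, 0.3571]
orientation: [-0.105, 0.704, 0.694, 0.107]
contact_force: [-0.2, -0.3, -1.7]
gripper_width: 0.085
gripper_force: 0.0
```

```bash
python3 -c "
from h import *
go([.55,.0,.36],ori(90,25))"
```

```text
t 1.35 shift [6.028, 2.095, 1.754] rot [0.13, 9.552, -0.122] j [0.77, 0.33, -0.54, 1.86, -0.14, 1.07, 0.31] p [ 0.4953 -0.1561  0.3571]
```

```bash
cat >> h.py <<'E'
def ori2(az,pitch):
    """as ori, but y_t horizontal, left of heading (barrel z = -x_t when grasped upright)"""
    return ori(az,pitch)*Rot.from_euler('z',180,degrees=True)
E
python3 -c "
from h import *
go([.48,.15,.36],ori2(-70,90)); go([.43,.40,.25],ori2(-45,50))"
```

```text
t 1.35 shift [11.719, -0.795, 3.515] rot [0.644, -3.406, -4.138] j [0.77, 0.33, -0.54, 1.86, -0.14, 1.07, 0.31] p [ 0.4953 -0.1561  0.3571]
t 1.35 shift [19.937, -2.952, 10.668] rot [-1.867, -10.803, -9.362] j [0.77, 0.33, -0.54, 1.86, -0.14, 1.07, 0.31] p [ 0.4953 -0.1561  0.3571]
```

Request:
apply_moves([
  [[1.5,-0.1,0.4],[0.1,-0.8,-1]],
  [[3,-0.2,0.9],[0.3,-1.5,-1.8]],
  [[4.5,-0.3,1.3],[0.4,-2.2,-2.7]],
  [[6,-0.4,1.8],[0.5,-2.8,-3.4]],
  [[7.5,-0.5,2.2],[0.6,-3.4,-4.1]],
])

```text
t: 1.77
ee_pos: [0.4848, 0.0377, 0.3577]
orientation: [0.003, 0.575, 0.818, -0.001]
contact_force: [1.0, 0.1, -1.1]
gripper_width: 0.0849
gripper_force: 0.0
```

```bash
python3 -c "
from h import *
go([.43,.40,.28],ori2(-45,50))"
```

```text
t 1.77 shift [14.399, 2.829, 3.024] rot [-1.768, -7.797, -4.84] j [0.33, 0.24, -0.64, 1.96, 0.18, 0.99, -0.05] p [0.4848 0.0377 0.3577]
```

Request:
apply_moves([
  [[1.5,0.3,0.3],[-0.2,-0.8,-0.5]],
  [[3,0.6,0.6],[-0.4,-1.6,-1]],
  [[4.5,0.9,0.9],[-0.6,-2.6,-1.6]],
  [[6,1.2,1.2],[-0.8,-3.6,-2.2]],
  [[7.5,1.5,1.5],[-1,-4.6,-2.8]],
])

```text
t: 2.18
ee_pos: [0.4586, 0.2216, 0.321]
orientation: [0.187, 0.463, 0.863, -0.078]
contact_force: [0.3, -0.3, -0.1]
gripper_width: 0.0854
gripper_force: 0.0
```

```bash
python3 -c "
from h import *
go([.43,.40,.28],ori2(-45,50));go([.42,.42,.2],ori2(-45,12))"
```

```text
t 2.18 shift [6.714, 2.976, -0.986] rot [-0.789, -3.283, -2.108] j [-0.29, 0.33, -0.67, 2.03, 0.69, 1.08, -0.76] p [0.4586 0.2216 0.321 ]
t 2.18 shift [8.796, 2.971, 1.603] rot [-1.483, -10.857, -1.797] j [-0.29, 0.33, -0.67, 2.03, 0.69, 1.08, -0.76] p [0.4586 0.2216 0.321 ]
```

Request:
apply_moves([
  [[1.4,0.6,-0.2],[-0.3,-1.3,-0.6]],
  [[2.8,1.2,-0.4],[-0.5,-2.6,-1.2]],
  [[4.2,1.8,-0.6],[-0.8,-4,-1.6]],
  [[5.6,2.4,-0.7],[-1,-5.2,-1.8]],
  [[6.7,3,-0.6],[-1.1,-6.4,-1.9]],
])

```text
t: 2.6
ee_pos: [0.431, 0.3999, 0.2712]
orientation: [0.432, 0.341, 0.816, -0.176]
contact_force: [1.7, 0.7, -0.3]
gripper_width: 0.085
gripper_force: 0.0
```

```bash
python3 -c "
from h import *
go([.43,.41,.15],ori2(-45,12))"
```

```text
t 2.60 shift [4.179, 0.223, 2.479] rot [0.014, -4.479, -0.082] j [-0.89, 0.68, -0.56, 1.89, 1.02, 1.6, -1.19] p [0.431  0.3999 0.2712]
```

Request:
apply_moves([
  [[0.8,0,0.5],[0,-0.7,0]],
  [[1.7,0.1,1],[0,-1.4,0]],
  [[2.5,0.1,1.5],[0,-2.1,0]],
  [[3.3,0.2,2],[0,-2.8,0]],
  [[4.1,0.2,2.4],[0,-3.3,0]],
])

```text
t: 3.02
ee_pos: [0.4306, 0.4061, 0.1508]
orientation: [0.543, 0.313, 0.746, -0.226]
contact_force: [1.1, -0.8, -0.9]
gripper_width: 0.0847
gripper_force: 0.0
```

```bash
python3 -c "
from h import *
R=ori2(-45,18); d=R.as_matrix()[:,2]
go(A([*B,.046])+d*(.002-.11),R)
from plant import ctrl
for n in ('top','side'):
    c=ctrl.read_camera(n); cv2.imwrite(f'pics/{n}1.png',c['frame'][:,:,::-1])"
```

```text
t 3.02 shift [1.68, 0.13, 4.094] rot [-0.056, 0.015, -0.058] j [-1.04, 0.97, -0.42, 1.89, 1.11, 1.71, -1.45] p [0.4306 0.4061 0.1508]
```

View pics/top1.png

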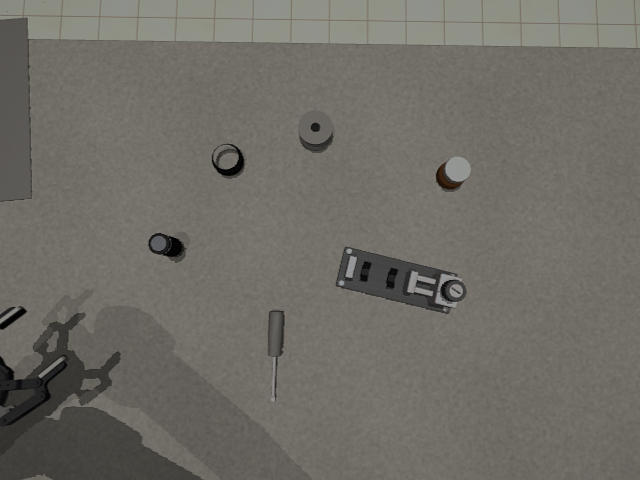

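The gripper is at the lower left, tips near (10,317) and (55,365), aimed at the barrel at (160,244). I'll approach.

Request:
apply_moves([
  [[0.4,0,0.8],[0,0,0]],
  [[0.8,0,1.6],[0,0,0]],
  [[1.2,0.1,2.4],[0,0,0]],
  [[1.6,0.1,3.2],[0,0,0]],
  [[1.7,0.1,4.1],[0,0,-0.1]],
])

```text
t: 3.53
ee_pos: [0.4935, 0.3462, 0.0803]
orientation: [0.54, 0.312, 0.748, -0.227]
contact_force: [-0.3, -0.2, 0.3]
gripper_width: 0.0848
gripper_force: 0.0
```

```bash
python3 -c "
from h import *
R=ori2(-45,18); d=R.as_matrix()[:,2]
go(A([*B,.046])+d*(.002),R)
from plant import ctrl
c=ctrl.read_camera('top'); print(cv2.imwrite('pics/t.png',c['frame'][150:480,:400,::-1]))
"
```

```text
t 3.53 shift [0.047, 0.06, 4.32] rot [-0.076, -0.047, 0.008] j [-0.94, 1.06, -0.37, 1.94, 1.24, 1.61, -1.51] p [0.4935 0.3462 0.0803]
True
```

Request:
apply_moves([
  [[0,0,1],[0,0,0]],
  [[0,0,2],[0,0,0]],
  [[0,0.1,3],[0,0,0]],
  [[0,0.1,3.8],[0,0,0]],
  [[0,0.1,4.3],[0,0,0]],
])

```text
t: 4.0
ee_pos: [0.5682, 0.2729, 0.0482]
orientation: [0.541, 0.312, 0.747, -0.228]
contact_force: [0.9, 0.1, -0.3]
gripper_width: 0.0849
gripper_force: 0.0
```

```bash
python3 -c "
from h import *
R=ori2(-45,18); d=R.as_matrix()[:,2]
go(A([*B,.046])+d*(.002),R)
from plant import ctrl
c=ctrl.read_camera('top'); cv2.imwrite('pics/t2.png',cv2.resize(c['frame'][180:380,20:300,::-1],None,fx=2.5,fy=2.5))
"
```

```text
t 4.00 shift [0.138, -0.007, -0.056] rot [-0.11, -0.014, -0.001] j [-0.82, 1.1, -0.3, 1.98, 1.39, 1.53, -1.54] p [0.5682 0.2729 0.0482]
```

View pics/t2.png

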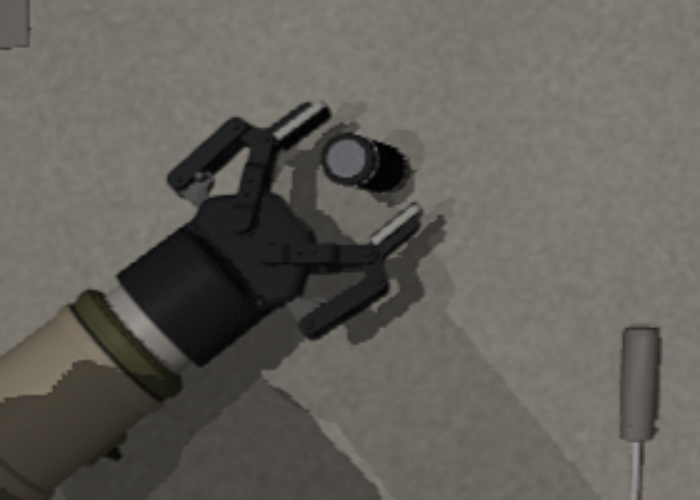

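The barrel (crop 365,165) stands centred between the pads (305,125 and 395,228). I'll close the fingers.

Request:
apply_moves([
  [[0,0,0],[0,0,0]],
  [[0,0,0],[0,0,0]],
  [[0,0,0],[0,0,0]],
  [[0,0,0],[0,0,0]],
  [[0,0,0],[0,0,0]],
], claw=20, newtons=60)

```text
t: 4.47
ee_pos: [0.5649, 0.2784, 0.0475]
orientation: [0.541, 0.31, 0.748, -0.226]
contact_force: [-0.6, 0.9, 3.2]
gripper_width: 0.032
gripper_force: 59.2
```

Request:
apply_moves([
  [[0,0,0],[0,0,0]],
  [[0,0,0],[0,0,0]],
  [[0,0,0],[0,0,0]],
  [[0,0,0],[0,0,0]],
  [[0,0,0],[0,0,0]],
])

```text
t: 4.88
ee_pos: [0.5654, 0.2778, 0.0475]
orientation: [0.541, 0.31, 0.748, -0.227]
contact_force: [-2.6, 4.1, 5.6]
gripper_width: 0.0322
gripper_force: 59.4
```

```bash
python3 -c "
from h import *
go([.565,.278,.2],ori2(-45,18));go([.53,.2,.27],ori2(-60,72))"
```

```text
t 4.88 shift [-5.791, -0.023, -1.916] rot [-0.05, -0.027, 0.021] j [-0.83, 1.1, -0.3, 1.98, 1.39, 1.53, -1.54] p [0.5654 0.2778 0.0475]
t 4.88 shift [-8.824, -3.224, -1.618] rot [2.143, 10.716, 2.199] j [-0.83, 1.1, -0.3, 1.98, 1.39, 1.53, -1.54] p [0.5654 0.2778 0.0475]
```

Request:
apply_moves([
  [[-0.4,0,-0.1],[0,0,0]],
  [[-1.5,0,-0.5],[0,0,0]],
  [[-3,0,-1],[0,0,0]],
  [[-4.5,0,-1.5],[0,0,0]],
  [[-5.8,0,-1.9],[0,0,0]],
])

```text
t: 5.3
ee_pos: [0.5656, 0.2767, 0.2017]
orientation: [0.541, 0.31, 0.748, -0.228]
contact_force: [0.6, 0.0, -2.7]
gripper_width: 0.0323
gripper_force: 59.5
```

```bash
python3 -c "
from h import *
go([.52,.2,.27],ori2(-60,60))"
```

```text
t 5.30 shift [-2.861, -3.469, 0.006] rot [2.298, 8.325, 1.942] j [-0.81, 0.85, -0.34, 2.01, 1.32, 1.57, -1.33] p [0.5656 0.2767 0.2017]
```

Request:
apply_moves([
  [[-0.6,-0.7,0],[0.3,1.2,0.3]],
  [[-1.1,-1.4,0],[0.6,2.4,0.6]],
  [[-1.7,-2.1,0],[0.9,3.6,0.8]],
  [[-2.3,-2.8,0],[1.2,4.8,1.1]],
  [[-2.9,-3.5,0],[1.6,6,1.4]],
])

```text
t: 5.72
ee_pos: [0.5186, 0.1993, 0.27]
orientation: [0.317, 0.44, 0.825, -0.156]
contact_force: [0.8, -1.5, -1.5]
gripper_width: 0.0321
gripper_force: 59.5
```

```bash
python3 -c "
from h import *
go([.52,.1,.25],ori2(-80,85))"
```

```text
t 5.72 shift [-1.989, -2.211, 2.752] rot [2.18, 7.111, 4.443] j [-0.48, 0.5, -0.52, 2.05, 0.99, 1.23, -1.03] p [0.5186 0.1993 0.27  ]
```

Request:
apply_moves([
  [[-0.4,-0.4,0.6],[0.3,1.1,0.7]],
  [[-0.8,-0.9,1.1],[0.7,2.2,1.4]],
  [[-1.2,-1.3,1.7],[1,3.3,2.1]],
  [[-1.6,-1.8,2.2],[1.4,4.4,2.8]],
  [[-2,-2.2,2.7],[1.7,5.5,3.5]],
])

```text
t: 6.13
ee_pos: [0.5207, 0.0999, 0.2513]
orientation: [0.101, 0.607, 0.786, -0.057]
contact_force: [0.5, -0.3, -2.6]
gripper_width: 0.0322
gripper_force: 59.6
```

```bash
python3 -c "
from h import *
go([*O,.20],ori2(257.1,108))"
```

```text
t 6.13 shift [-6.263, -1.866, 3.509] rot [0.13, 6.019, 5.626] j [-0.01, 0.41, -0.58, 2.05, 0.6, 0.88, -0.72] p [0.5207 0.0999 0.2513]
```

Request:
apply_moves([
  [[-1.2,-0.4,0.5],[0,0.9,0.9]],
  [[-2.4,-0.7,1],[0,1.9,1.8]],
  [[-3.6,-1.1,1.6],[0,2.8,2.6]],
  [[-4.8,-1.5,2.2],[0.1,3.7,3.5]],
  [[-6,-1.9,2.8],[0.1,4.6,4.3]],
])

```text
t: 6.55
ee_pos: [0.5179, -0.0673, 0.2166]
orientation: [-0.048, 0.741, 0.666, 0.078]
contact_force: [0.4, -0.3, -3.5]
gripper_width: 0.0321
gripper_force: 59.8
```

```bash
python3 -c "
from h import *
go([*O,.20],ori2(257.1,108))"
```

```text
t 6.55 shift [-0.537, 0.164, 0.584] rot [0.046, 1.499, 1.375] j [0.63, 0.48, -0.7, 2.08, 0.21, 0.64, -0.27] p [ 0.5179 -0.0673  0.2166]
```

Request:
apply_moves([
  [[-0.3,0.1,0.3],[0,0.8,0.7]],
  [[-0.5,0.2,0.6],[0,1.5,1.4]],
  [[-0.5,0.2,0.6],[0,1.5,1.4]],
])

```text
t: 6.8
ee_pos: [0.5211, -0.0803, 0.1969]
orientation: [-0.098, 0.776, 0.612, 0.122]
contact_force: [-0.0, -0.1, -2.7]
gripper_width: 0.0322
gripper_force: 59.8
```

```bash
python3 -c "
from h import *
from plant import ctrl
go([*O,.2],ori2(257.1,108))
for n in ('top','side'):
    c=ctrl.read_camera(n); f=c['frame']; np.savez(n+'2.npz',**c); v0,v1,u0,u1=(150,350,280,560) if n=='top' else (80,280,290,570)
    cv2.imwrite(f'pics/{n}2.png',cv2.resize(f[v0:v1,u0:u1,::-1],None,fx=2.8,fy=2.8))
a=cv2.imread('pics/side2.png');cv2.imwrite('pics/s2.png',a)
"
```

```text
t 6.80 shift [0.115, -0.006, -0.095] rot [0.003, 0.009, -0.116] j [0.75, 0.56, -0.75, 2.08, 0.1, 0.59, -0.23] p [ 0.5211 -0.0803  0.1969]
```

View pics/side2.png

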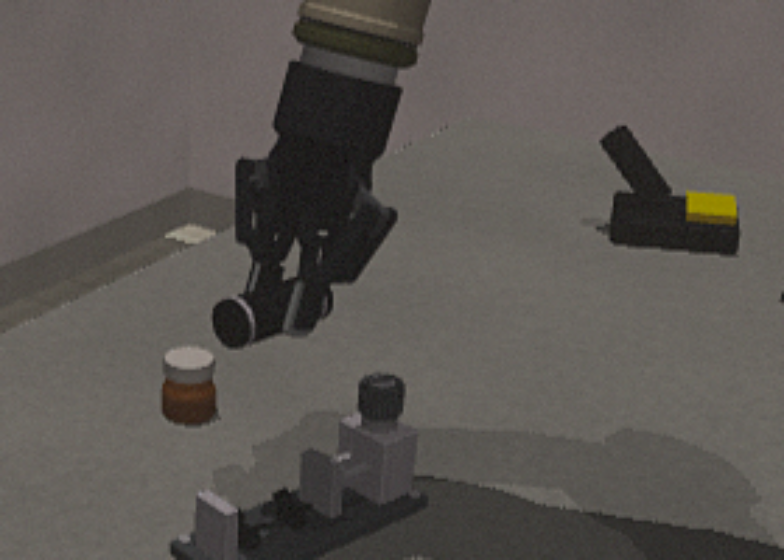

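View pics/top2.png

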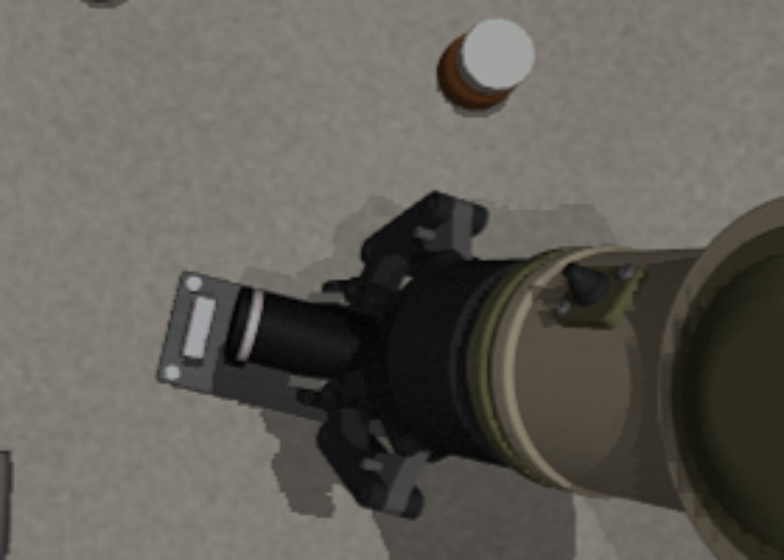

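The barrel is held roughly level, its bottom face towards the stop: end disc at crop (232,323) in the side view, end edge at crop (235,325) in the top view. I'll measure its end and level next.

Run:
```python
from h import *
from plant import ctrl
p,R=pose(ctrl.observe()); xv=A([YV[1],-YV[0]])
for n in ("top","side"):
    c=np.load(n+"2.npz"); W=cloud(c).reshape(-1,3); W=W[np.isfinite(W[:,0])]
    l=np.c_[(W[:,:2]-p[:2])@xv,(W[:,:2]-p[:2])@YV,W[:,2]]
    k=(abs(l[:,0])<.021)&(l[:,1]>-.07)&(l[:,1]<.08)&(l[:,2]>.165)&(l[:,2]<.235)
    l=l[k]; print(n,len(l),"ymin/max",np.percentile(l[:,1],[1,50,99]).round(4))
    for y in np.arange(.01,.055,.006):
        q=l[abs(l[:,1]-y)<.003]
        if len(q)>8:
            print("  y %.3f x %.4f..%.4f ztop %.4f zmin %.4f n %d"%(y,*np.percentile(q[:,0],[2,98]),np.percentile(q[:,2],97),np.percentile(q[:,2],3),len(q)))
    e=l[l[:,1]>np.percentile(l[:,1],99)-.005]; print("  end",e.mean(0).round(4),e.min(0).round(4),e.max(0).round(4))
    # cylinder fit on +y part (radius 17): axis y
    from scipy.optimize import least_squares
    q=l[(l[:,1]>.012)&(l[:,1]<np.percentile(l[:,1],99)-.006)&(abs(l[:,0])<.0175)]
    f=lambda a:np.hypot(q[:,0]-a[0]-a[1]*q[:,1],q[:,2]-a[2]-a[3]*q[:,1])-.017
    r=least_squares(f,[0,0,.197,0],loss="soft_l1",f_scale=.001); print("  fit x0,slope,z0,slope",r.x.round(4),"rms",np.sqrt(np.mean(f(r.x)**2)).round(4),len(q))
```

```text
top 1408 ymin/max [-0.021   0.0093  0.0422]
  y 0.010 x -0.0189..0.0187 ztop 0.2112 zmin 0.1909 n 136
  y 0.016 x -0.0165..0.0152 ztop 0.2110 zmin 0.1966 n 117
  y 0.022 x -0.0167..0.0157 ztop 0.2108 zmin 0.1957 n 123
  y 0.028 x -0.0164..0.0157 ztop 0.2110 zmin 0.1958 n 122
  y 0.034 x -0.0164..0.0160 ztop 0.2109 zmin 0.1972 n 120
  y 0.040 x -0.0161..0.0155 ztop 0.2104 zmin 0.1837 n 147
  end [-0.0008  0.0404  0.2026] [-0.0167  0.0372  0.1797] [0.017  0.0425 0.2116]
  fit x0,slope,z0,slope [-0.0005  0.018   0.1931  0.0007] rms 0.0008 487
side 713 ymin/max [-0.0338  0.0176  0.0455]
  y 0.010 x -0.0206..0.0186 ztop 0.2122 zmin 0.1862 n 58
  y 0.016 x -0.0195..0.0020 ztop 0.2124 zmin 0.1840 n 44
  y 0.022 x -0.0187..0.0009 ztop 0.2127 zmin 0.1851 n 43
  y 0.028 x -0.0181..0.0041 ztop 0.2122 zmin 0.1838 n 50
  y 0.034 x -0.0189..-0.0006 ztop 0.2127 zmin 0.1865 n 51
  y 0.040 x -0.0178..0.0116 ztop 0.2126 zmin 0.1811 n 68
  y 0.046 x -0.0172..0.0140 ztop 0.2100 zmin 0.1822 n 131
  end [-0.0029  0.0438  0.1967] [-0.0191  0.0405  0.1791] [0.0149 0.0468 0.213 ]
  fit x0,slope,z0,slope [-0.0007  0.0197  0.195   0.0108] rms 0.001 183
```

```bash
python3 -c "
from h import *
p=A([.5211,-.0803])+YV*-.0017
go([*p,.062],ori2(257.1,108));go([*p,.05],ori2(257.1,108))"
```

```text
t 6.90 shift [-1.904, -0.004, 5.147] rot [0.01, 0.041, 0.015] j [0.74, 0.55, -0.75, 2.08, 0.1, 0.6, -0.23] p [ 0.522  -0.0761  0.1991]
t 6.90 shift [-2.051, -0.005, 5.604] rot [0.01, 0.041, 0.015] j [0.74, 0.55, -0.75, 2.08, 0.1, 0.6, -0.23] p [ 0.522  -0.0761  0.1991]
```

```bash
python3 -c "
from h import *
p=A([.5213,-.0809])
go([*p,.062],ori2(257.1,108));go([*p,.05],ori2(257.1,108))"
```

```text
t 6.90 shift [-1.86, 0.009, 5.161] rot [0.01, 0.041, 0.015] j [0.74, 0.55, -0.75, 2.08, 0.1, 0.6, -0.23] p [ 0.522  -0.0761  0.1991]
t 6.90 shift [-2.007, 0.009, 5.618] rot [0.01, 0.041, 0.015] j [0.74, 0.55, -0.75, 2.08, 0.1, 0.6, -0.23] p [ 0.522  -0.0761  0.1991]
```

Request:
apply_moves([
  [[-0.6,0,1.2],[0,0,0]],
  [[-1,0,2.4],[0,0,0]],
  [[-1.4,0,3.6],[0,0,0]],
  [[-1.7,0,4.7],[0,0,0]],
  [[-1.86,0,5.16],[0,0,0]],
])

```text
t: 7.32
ee_pos: [0.5223, -0.078, 0.0613]
orientation: [-0.095, 0.77, 0.618, 0.121]
contact_force: [-1.7, -6.1, 9.7]
gripper_width: 0.0319
gripper_force: 62.6
```

Request:
apply_moves([
  [[0,0,0],[0,0,0]],
  [[0,0,0],[0,0,0]],
  [[0,0,0],[0,0,0]],
])

```text
t: 7.57
ee_pos: [0.5228, -0.0784, 0.0638]
orientation: [-0.095, 0.771, 0.618, 0.122]
contact_force: [0.6, 0.1, -2.1]
gripper_width: 0.032
gripper_force: 61.6
```

Run:
```python
from h import *
from plant import ctrl
p,R=pose(ctrl.observe())
go([.5213,-.0809,.049],ori2(257.1,108))
xv=A([YV[1],-YV[0]]); 
for n in ('top','side'):
    c=ctrl.read_camera(n); np.savez(n+'3.npz',**c)
    if n=='side': cv2.imwrite('pics/s3.png',cv2.resize(c['frame'][170:310,330:470,::-1],None,fx=4,fy=4))
    W=cloud(c).reshape(-1,3); W=W[np.isfinite(W[:,0])]
    l=np.c_[(W[:,:2]-O)@xv,(W[:,:2]-O)@YV,W[:,2]]
    for nm,a,b,zl,zh in(("stop",.038,.065,.052,.0615),("barrel",.01,.05,.063,.085)):
        q=l[(abs(l[:,0])<.012)&(l[:,1]>a)&(l[:,1]<b)&(l[:,2]>zl)&(l[:,2]<zh)]
        print(n,nm,len(q),np.percentile(q,[2,50,98],axis=0).round(4).tolist())
```

```text
t 7.57 shift [-0.287, -0.039, 0.53] rot [0.028, 0.035, 0.07] j [0.61, 0.75, -0.58, 2.16, 0.24, 0.31, -0.27] p [ 0.5228 -0.0784  0.0638]
top stop 66 [[-0.0115, 0.0489, 0.0542], [0.0001, 0.0526, 0.057], [0.0113, 0.0556, 0.0597]]
top barrel 173 [[-0.0117, 0.0106, 0.0653], [-0.0016, 0.0271, 0.0813], [0.0113, 0.0489, 0.0849]]
side stop 55 [[-0.0103, 0.0429, 0.0531], [-0.0012, 0.0531, 0.0573], [0.0113, 0.0574, 0.0607]]
side barrel 102 [[-0.0114, 0.011, 0.0643], [-0.0019, 0.0451, 0.0777], [0.0099, 0.0489, 0.0849]]
```

View pics/s3.png

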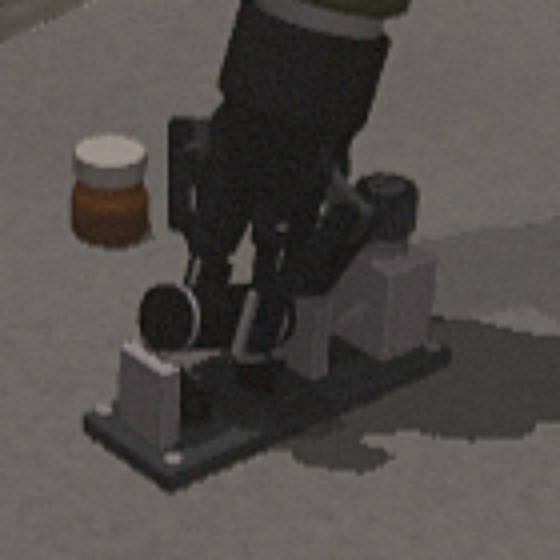

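The barrel's end (crop 170,320) hangs over the end stop's top edge (crop 150,360), so it's too far towards +y. I'll fit its pose before going lower.

```bash
cat > fit.py <<'E'
from h import *
from plant import ctrl
from scipy.optimize import least_squares
import sys
def run(new=True):
    go([*O,.05],ori2(257.1,108))
    xv=A([YV[1],-YV[0]])
    for n in ("top","side"):
        c=ctrl.read_camera(n)
        oo={"top":A([.5225,-.0795]),"side":A([.5203,-.0767])}[n]
        p,R=pose(ctrl.observe()); pl=A([(p[:2]-oo)@xv,(p[:2]-oo)@YV,p[2]])
        W=cloud(c).reshape(-1,3); W=W[np.isfinite(W[:,0])]
        l=np.c_[(W[:,:2]-oo)@xv,(W[:,:2]-oo)@YV,W[:,2]]
        zc=p[2]-.003
        e=l[(abs(l[:,0])<.014)&(l[:,1]>.0)&(l[:,1]<.075)&(l[:,2]>max(zc-.002,.0615))&(l[:,2]<zc+.03)]
        yend=np.percentile(e[:,1],99)
        q=l[(abs(l[:,0])<.0165)&(l[:,1]>pl[1]+.014)&(l[:,1]<yend-.004)&(l[:,2]>max(zc-.015,.0615))&(l[:,2]<zc+.03)]
        f=lambda a:np.hypot(q[:,0]-a[0]-a[1]*q[:,1],q[:,2]-a[2]-a[3]*q[:,1])-.017
        r=least_squares(f,[0,0,zc,0],loss="soft_l1",f_scale=.001)
        print(n,"tcp in vise",pl.round(4),"yend %.4f"%yend,"x0,sx,z0,sz",r.x.round(4),"rms",np.sqrt(np.mean(f(r.x)**2)).round(4),len(q))
run()
E
python3 fit.py
```

```text
t 7.67 shift [-0.149, -0.065, 0.532] rot [0.038, 0.034, 0.053] j [0.61, 0.75, -0.58, 2.16, 0.24, 0.31, -0.27] p [ 0.5228 -0.0792  0.0638]
top tcp in vise [0.0002 0.     0.0636] yend 0.0490 x0,sx,z0,sz [ 0.     -0.0235  0.0657  0.1993] rms 0.0028 358
side tcp in vise [ 0.0029 -0.0024  0.0634] yend 0.0471 x0,sx,z0,sz [ 0.0026 -0.0041  0.0723 -0.0352] rms 0.0035 231
```

Request:
apply_moves([
  [[0.2,0,-0.6],[0,0,0]],
  [[0.4,0,-1.2],[0,0,0]],
  [[0.7,0,-2.2],[0,0,0]],
  [[0.7,0,-2.2],[0,0,0]],
  [[0.7,0,-2.2],[0,0,0]],
])

```text
t: 8.18
ee_pos: [0.5227, -0.0806, 0.1216]
orientation: [-0.094, 0.772, 0.616, 0.123]
contact_force: [-0.6, -0.2, -2.4]
gripper_width: 0.0324
gripper_force: 61.6
```

Request:
apply_moves([
  [[0,0,0],[0,0,0]],
  [[0,0,0],[0,0,0]],
])

```text
t: 8.35
ee_pos: [0.5216, -0.0802, 0.1196]
orientation: [-0.096, 0.772, 0.616, 0.122]
contact_force: [-0.2, 0.2, -2.0]
gripper_width: 0.0323
gripper_force: 61.6
```

```bash
python3 fit.py
python3 - <<'E'
from h import *
from plant import ctrl
c=ctrl.read_camera('side'); cv2.imwrite('pics/s4.png',cv2.resize(c['frame'][130:310,330:470,::-1],None,fx=3.3,fy=3.3))
E
```

```text
t 8.35 shift [-0.785, -0.028, 2.671] rot [0.013, 0.031, 0.02] j [0.67, 0.66, -0.66, 2.14, 0.19, 0.43, -0.26] p [ 0.5216 -0.0802  0.1196]
top tcp in vise [-0.0008 -0.0007  0.1195] yend 0.0480 x0,sx,z0,sz [-0.0015  0.0254  0.1575 -0.058 ] rms 0.0049 405
side tcp in vise [ 0.002  -0.0029  0.1194] yend 0.0460 x0,sx,z0,sz [ 0.0022 -0.0299  0.1262  0.0326] rms 0.0031 237
```

View pics/s4.png

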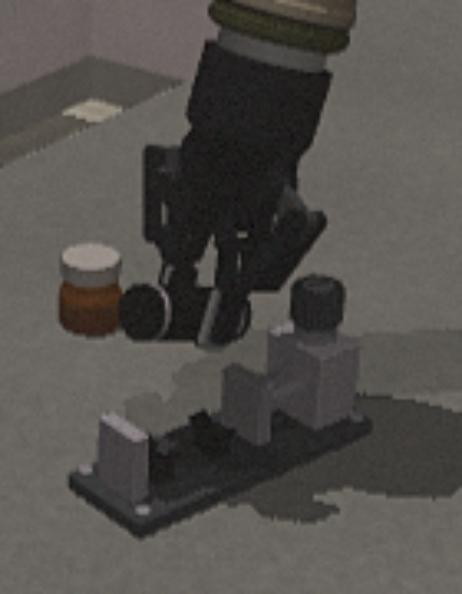

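The barrel has tipped in the grip: its axis runs (145,310)–(245,315) in the crop, level in the image instead of parallel to the base plate. I'll measure the tilt.

Run:
```python
from h import *
from plant import ctrl
xv=A([YV[1],-YV[0]])
for n in ("top","side"):
    c=ctrl.read_camera(n); np.savez(n+'4.npz',**c)
    oo={"top":A([.5225,-.0795]),"side":A([.5203,-.0767])}[n]
    W=cloud(c).reshape(-1,3); W=W[np.isfinite(W[:,0])]
    l=np.c_[(W[:,:2]-oo)@xv,(W[:,:2]-oo)@YV,W[:,2]]
    l=l[(abs(l[:,0])<.018)&(l[:,2]>.085)&(l[:,2]<.17)]
    for y in np.arange(-.052,.056,.006):
        q=l[(abs(l[:,1]-y)<.003)]
        if len(q)>5: print(n,"y %.3f z min %.4f med %.4f max %.4f  n %d  ctr z %.4f"%(y,q[:,2].min(),np.median(q[:,2]),q[:,2].max(),len(q),np.median(q[abs(q[:,0])<.006][:,2]) if (abs(q[:,0])<.006).any() else 0))
```

```text
top y -0.016 z min 0.1146 med 0.1293 max 0.1336  n 48  ctr z 0.1305
top y -0.010 z min 0.1196 med 0.1313 max 0.1367  n 74  ctr z 0.1323
top y -0.004 z min 0.1199 med 0.1328 max 0.1590  n 92  ctr z 0.1345
top y 0.002 z min 0.1233 med 0.1352 max 0.1698  n 108  ctr z 0.1361
top y 0.008 z min 0.1177 med 0.1347 max 0.1414  n 105  ctr z 0.1381
top y 0.014 z min 0.1130 med 0.1380 max 0.1432  n 92  ctr z 0.1404
top y 0.020 z min 0.1260 med 0.1400 max 0.1446  n 91  ctr z 0.1421
top y 0.026 z min 0.1290 med 0.1421 max 0.1471  n 91  ctr z 0.1442
top y 0.032 z min 0.1305 med 0.1448 max 0.1489  n 93  ctr z 0.1467
top y 0.038 z min 0.1312 med 0.1449 max 0.1498  n 100  ctr z 0.1469
top y 0.044 z min 0.1235 med 0.1336 max 0.1442  n 115  ctr z 0.1334
top y 0.050 z min 0.1187 med 0.1223 max 0.1256  n 24  ctr z 0.1215
side y -0.034 z min 0.1067 med 0.1176 max 0.1697  n 14  ctr z 0.0000
side y -0.028 z min 0.0969 med 0.1174 max 0.1695  n 28  ctr z 0.0000
side y -0.022 z min 0.1034 med 0.1563 max 0.1690  n 23  ctr z 0.0000
side y -0.016 z min 0.1282 med 0.1473 max 0.1692  n 19  ctr z 0.1314
side y -0.010 z min 0.1299 med 0.1471 max 0.1698  n 21  ctr z 0.1342
side y -0.004 z min 0.1313 med 0.1401 max 0.1696  n 33  ctr z 0.1355
side y 0.002 z min 0.1214 med 0.1365 max 0.1427  n 30  ctr z 0.1374
side y 0.008 z min 0.1069 med 0.1276 max 0.1408  n 39  ctr z 0.1400
side y 0.014 z min 0.1105 med 0.1301 max 0.1427  n 43  ctr z 0.1418
side y 0.020 z min 0.1122 med 0.1331 max 0.1440  n 44  ctr z 0.1435
side y 0.026 z min 0.1130 med 0.1346 max 0.1476  n 36  ctr z 0.1459
side y 0.032 z min 0.1173 med 0.1378 max 0.1501  n 48  ctr z 0.1480
side y 0.038 z min 0.1181 med 0.1401 max 0.1495  n 101  ctr z 0.1432
side y 0.044 z min 0.1189 med 0.1283 max 0.1414  n 94  ctr z 0.1278
```

```bash
python3 -c "
from h import *
go([.5204,-.0857,.115],ori2(257.1,89.3))"
```

```text
t 8.60 shift [-0.287, -0.007, 0.105] rot [0.016, -3.713, 0.022] j [0.67, 0.66, -0.66, 2.14, 0.19, 0.43, -0.26] p [ 0.5219 -0.0798  0.1197]
```

Request:
apply_moves([
  [[-0.1,0,0],[0,-1,0]],
  [[-0.2,0,0.1],[0,-2,0]],
  [[-0.3,0,0.1],[0,-3,0]],
  [[-0.3,0,0.1],[0,-3.7,0]],
  [[-0.3,0,0.1],[0,-3.7,0]],
])

```text
t: 9.02
ee_pos: [0.5219, -0.082, 0.1159]
orientation: [0.006, 0.779, 0.627, -0.004]
contact_force: [-0.1, 1.1, -2.5]
gripper_width: 0.0323
gripper_force: 61.4
```

Request:
apply_moves([
  [[0,0,0],[0,0,0]],
  [[0,0,0],[0,0,0]],
  [[0,0,0],[0,0,0]],
])

```text
t: 9.27
ee_pos: [0.5201, -0.0875, 0.1151]
orientation: [0.004, 0.782, 0.623, -0.003]
contact_force: [0.1, -0.3, -1.9]
gripper_width: 0.0322
gripper_force: 61.4
```

```bash
cat > prof.py <<'E'
from h import *
from plant import ctrl
xv=A([YV[1],-YV[0]])
go([.5204,-.0857,.055],ori2(257.1,89.3))
p,_=pose(ctrl.observe())
for n in ("top","side"):
    c=ctrl.read_camera(n)
    oo={"top":A([.5225,-.0795]),"side":A([.5203,-.0767])}[n]
    W=cloud(c).reshape(-1,3); W=W[np.isfinite(W[:,0])]
    l=np.c_[(W[:,:2]-oo)@xv,(W[:,:2]-oo)@YV,W[:,2]]
    l=l[(abs(l[:,0])<.018)&(l[:,2]>max(.061,p[2]-.018))&(l[:,2]<p[2]+.03)]
    print(n,"tcp",((p[:2]-oo)@xv).round(4),((p[:2]-oo)@YV).round(4),p[2].round(4),"yend",np.sort(l[l[:,1]<.07][:,1])[-6:].round(4))
    for y in np.arange(.002,.05,.006):
        q=l[(abs(l[:,1]-y)<.003)]; k=abs(q[:,0])<.006
        if len(q)>5: print("  y %.3f x %.4f %.4f  ridge %.4f n %d"%(y,*np.percentile(q[:,0],[2,98]),np.median(q[k][:,2]) if k.any() else 0,len(q)))
E
python3 prof.py
```

```text
t 9.27 shift [0.096, -0.009, 2.405] rot [0.018, -0.024, -0.01] j [0.25, 0.58, -0.29, 2.15, 0.38, 0.46, -0.55] p [ 0.5201 -0.0875  0.1151]
top tcp -0.0005 -0.0083 0.1151 yend [0.0385 0.0386 0.0386 0.0386 0.0386 0.0387]
  y 0.014 x -0.0176 0.0135  ridge 0.1308 n 31
  y 0.020 x -0.0172 0.0145  ridge 0.1295 n 92
  y 0.026 x -0.0175 0.0144  ridge 0.1302 n 93
  y 0.032 x -0.0171 0.0151  ridge 0.1301 n 96
  y 0.038 x -0.0170 0.0140  ridge 0.1283 n 85
side tcp 0.0022 -0.0105 0.1151 yend [0.0375 0.0376 0.038  0.0382 0.0382 0.0385]
  y 0.002 x -0.0173 0.0175  ridge 0.1304 n 50
  y 0.008 x -0.0153 0.0069  ridge 0.1310 n 46
  y 0.014 x -0.0156 0.0077  ridge 0.1299 n 39
  y 0.020 x -0.0168 0.0060  ridge 0.1306 n 41
  y 0.026 x -0.0162 0.0058  ridge 0.1308 n 42
  y 0.032 x -0.0157 0.0131  ridge 0.1207 n 88
  y 0.038 x -0.0143 0.0167  ridge 0.1165 n 95
```

Request:
apply_moves([
  [[0,0,0.6],[0,0,0]],
  [[0,0,1.2],[0,0,0]],
  [[0,0,1.8],[0,0,0]],
  [[0,0,2.2],[0,0,0]],
  [[0,0,2.3],[0,0,0]],
])

```text
t: 9.78
ee_pos: [0.5198, -0.0877, 0.0564]
orientation: [0.004, 0.782, 0.623, -0.004]
contact_force: [0.2, -0.0, -2.2]
gripper_width: 0.0321
gripper_force: 61.4
```

Request:
apply_moves([
  [[0,0,0],[0,0,0]],
  [[0,0,0],[0,0,0]],
  [[0,0,0],[0,0,0]],
])

```text
t: 10.03
ee_pos: [0.521, -0.0871, 0.0586]
orientation: [0.005, 0.782, 0.624, -0.003]
contact_force: [0.5, 0.3, -2.3]
gripper_width: 0.0319
gripper_force: 61.4
```

```bash
python3 prof.py
```

```text
t 10.03 shift [0.05, -0.037, 0.145] rot [0.04, -0.014, 0.012] j [0.19, 0.67, -0.2, 2.18, 0.44, 0.33, -0.61] p [ 0.521  -0.0871  0.0586]
top tcp 0.0003 -0.0077 0.0586 yend [0.0389 0.039  0.039  0.039  0.039  0.039 ]
  y 0.014 x -0.0164 -0.0107  ridge 0.0000 n 10
  y 0.020 x -0.0164 0.0061  ridge 0.0732 n 45
  y 0.026 x -0.0155 0.0145  ridge 0.0735 n 75
  y 0.032 x -0.0165 0.0154  ridge 0.0734 n 81
  y 0.038 x -0.0151 0.0143  ridge 0.0727 n 57
side tcp 0.003 -0.01 0.0586 yend [0.0377 0.0378 0.038  0.0381 0.0383 0.0386]
  y 0.002 x -0.0173 0.0096  ridge 0.0735 n 40
  y 0.008 x -0.0145 0.0094  ridge 0.0744 n 27
  y 0.014 x -0.0154 0.0086  ridge 0.0739 n 32
  y 0.020 x -0.0158 0.0057  ridge 0.0735 n 32
  y 0.026 x -0.0151 0.0072  ridge 0.0744 n 27
  y 0.032 x -0.0152 0.0143  ridge 0.0742 n 43
  y 0.038 x -0.0136 0.0152  ridge 0.0682 n 43
```

Request:
apply_moves([
  [[0,0,0.1],[0,0,0]],
  [[0,0,0.2],[0,0,0]],
  [[0,0,0.28],[0,0,0]],
  [[0,0,0.36],[0,0,0]],
  [[0,0,0.4],[0,0,0]],
])

```text
t: 10.55
ee_pos: [0.5206, -0.087, 0.0477]
orientation: [0.004, 0.782, 0.624, -0.004]
contact_force: [0.7, -0.1, -1.9]
gripper_width: 0.032
gripper_force: 61.4
```

Request:
apply_moves([
  [[0,0,0.02],[0,0,0]],
  [[0,0,0.04],[0,0,0]],
  [[0,0,0.04],[0,0,0]],
  [[0,0,0.04],[0,0,0]],
])

```text
t: 10.88
ee_pos: [0.5207, -0.087, 0.0471]
orientation: [0.005, 0.782, 0.624, -0.004]
contact_force: [1.2, -1.1, -2.0]
gripper_width: 0.0324
gripper_force: 61.5
```

Request:
apply_moves([
  [[0,0,0.02],[0,0,0]],
  [[0,0,0.04],[0,0,0]],
  [[0,0,0.04],[0,0,0]],
  [[0,0,0.04],[0,0,0]],
])

```text
t: 11.22
ee_pos: [0.5212, -0.0871, 0.0464]
orientation: [0.005, 0.782, 0.624, -0.003]
contact_force: [1.3, -1.2, 5.2]
gripper_width: 0.0324
gripper_force: 62.2
```

Request:
apply_moves([
  [[0,0,0.02],[0,0,0]],
  [[0,0,0.03],[0,0,0]],
  [[0,0,0.03],[0,0,0]],
  [[0,0,0.03],[0,0,0]],
])

```text
t: 11.55
ee_pos: [0.5214, -0.0872, 0.0461]
orientation: [0.005, 0.782, 0.624, -0.003]
contact_force: [0.4, -0.8, 10.4]
gripper_width: 0.0326
gripper_force: 63.0
```

```bash
python3 prof.py
```

```text
t 11.55 shift [0.045, -0.052, -0.358] rot [0.051, -0.012, 0.014] j [0.18, 0.69, -0.18, 2.19, 0.45, 0.3, -0.62] p [ 0.5214 -0.0872  0.0461]
top tcp 0.0007 -0.0077 0.0461 yend [0.0374 0.0378 0.0381 0.0382 0.0383 0.0387]
  y 0.020 x -0.0065 0.0029  ridge 0.0623 n 10
  y 0.026 x -0.0057 0.0068  ridge 0.0615 n 19
  y 0.032 x -0.0108 0.0071  ridge 0.0622 n 27
  y 0.038 x -0.0053 0.0073  ridge 0.0618 n 12
side tcp 0.0034 -0.01 0.0461 yend [0.0347 0.0358 0.0363 0.0364 0.0366 0.0387]
  y 0.002 x -0.0178 0.0144  ridge 0.0629 n 14
  y 0.008 x -0.0062 0.0094  ridge 0.0632 n 8
  y 0.014 x -0.0080 0.0048  ridge 0.0620 n 11
  y 0.020 x -0.0083 0.0059  ridge 0.0624 n 8
  y 0.026 x -0.0064 0.0078  ridge 0.0623 n 13
  y 0.032 x -0.0039 0.0079  ridge 0.0622 n 10
```

The barrel is seated: its ridge is at 62 mm and the reaction is about 12 N. I'll release it.

Request:
apply_moves([
  [[0,0,-0.03],[0,0,0]],
  [[0,0,-0.03],[0,0,0]],
], newtons=20)

```text
t: 11.82
ee_pos: [0.5212, -0.0871, 0.0463]
orientation: [0.005, 0.782, 0.624, -0.003]
contact_force: [1.4, -1.0, 4.5]
gripper_width: 0.0323
gripper_force: 61.8
```

Request:
apply_moves([
  [[0,0,0],[0,0,0]],
  [[0,0,0],[0,0,0]],
  [[0,0,0],[0,0,0]],
  [[0,0,0],[0,0,0]],
  [[0,0,0],[0,0,0]],
], claw=75)

```text
t: 12.23
ee_pos: [0.5205, -0.087, 0.0459]
orientation: [0.004, 0.782, 0.624, -0.004]
contact_force: [-0.3, -0.4, 0.3]
gripper_width: 0.0751
gripper_force: 0.0
```

Request:
apply_moves([
  [[0,0,-0.7],[0,0,0]],
  [[0,0,-1.6],[0,0,0]],
  [[0,0,-2.8],[0,0,0]],
  [[0,0,-4],[0,0,0]],
  [[0,0,-4.4],[0,0,0]],
])

```text
t: 12.65
ee_pos: [0.5217, -0.0858, 0.1594]
orientation: [0.006, 0.782, 0.624, -0.002]
contact_force: [-0.2, 0.4, 0.0]
gripper_width: 0.075
gripper_force: 0.0
```

Run:
```python
from h import *
from plant import ctrl
xv=A([YV[1],-YV[0]])
go([.4971,-.1834,.135],ori2(257.1,90))
for n in ("top","side"):
    c=ctrl.read_camera(n); np.savez(n+'5.npz',**c)
    if n=="side": cv2.imwrite('pics/s5.png',cv2.resize(c['frame'][150:310,330:470,::-1],None,fx=3.7,fy=3.7))
    oo={"top":A([.5225,-.0795]),"side":A([.5203,-.0767])}[n]
    W=cloud(c).reshape(-1,3); W=W[np.isfinite(W[:,0])]
    l=np.c_[(W[:,:2]-oo)@xv,(W[:,:2]-oo)@YV,W[:,2]]
    l=l[(abs(l[:,0])<.018)&(l[:,2]>.052)&(l[:,2]<.066)]
    for y in np.arange(-.064,.062,.006):
        q=l[(abs(l[:,1]-y)<.003)]
        if len(q)>4: print(n,"y %.3f x %.4f %.4f z %.4f n %d"%(y,*np.percentile(q[:,0],[2,98]),np.percentile(q[:,2],90),len(q)))
```

```text
t 12.65 shift [-4.016, -0.099, 1.018] rot [0.072, 0.124, 0.015] j [0.29, 0.51, -0.34, 2.12, 0.33, 0.56, -0.52] p [ 0.5217 -0.0858  0.1594]
top y -0.004 x -0.0149 -0.0078 z 0.0594 n 13
top y 0.002 x -0.0146 0.0132 z 0.0617 n 49
top y 0.008 x -0.0140 0.0149 z 0.0620 n 71
top y 0.014 x -0.0138 0.0137 z 0.0615 n 67
top y 0.020 x -0.0136 0.0147 z 0.0623 n 67
top y 0.026 x -0.0139 0.0146 z 0.0615 n 69
top y 0.032 x -0.0143 0.0141 z 0.0625 n 69
top y 0.038 x -0.0136 0.0149 z 0.0623 n 50
top y 0.044 x -0.0149 0.0165 z 0.0583 n 28
top y 0.050 x -0.0166 0.0167 z 0.0588 n 80
top y 0.056 x -0.0166 0.0171 z 0.0591 n 55
side y -0.058 x -0.0146 0.0152 z 0.0593 n 16
side y -0.052 x -0.0148 0.0152 z 0.0594 n 24
side y -0.046 x -0.0162 0.0127 z 0.0599 n 23
side y -0.040 x -0.0139 0.0126 z 0.0621 n 23
side y -0.034 x -0.0126 0.0091 z 0.0628 n 23
side y -0.028 x -0.0136 0.0116 z 0.0622 n 27
side y -0.022 x -0.0129 0.0107 z 0.0625 n 22
side y -0.016 x -0.0133 0.0067 z 0.0619 n 28
side y -0.010 x -0.0131 0.0106 z 0.0616 n 24
side y -0.004 x -0.0145 0.0103 z 0.0621 n 26
side y 0.002 x -0.0132 0.0093 z 0.0622 n 24
side y 0.008 x -0.0113 0.0109 z 0.0628 n 23
side y 0.014 x -0.0119 0.0085 z 0.0623 n 29
side y 0.020 x -0.0135 0.0111 z 0.0626 n 25
side y 0.026 x -0.0132 0.0114 z 0.0622 n 26
side y 0.032 x -0.0141 0.0102 z 0.0622 n 29
side y 0.038 x -0.0118 0.0145 z 0.0613 n 37
side y 0.044 x -0.0159 0.0176 z 0.0593 n 21
side y 0.050 x -0.0152 0.0162 z 0.0600 n 33
side y 0.056 x -0.0145 0.0170 z 0.0591 n 38
```

View pics/s5.png

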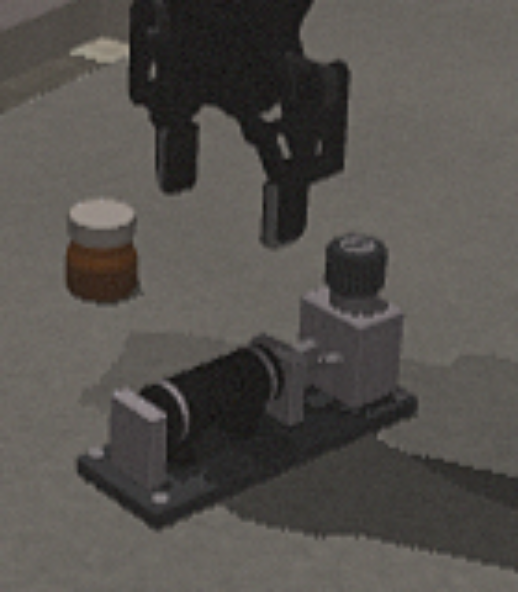

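The side view shows the barrel lying in the cradle (crop 210,395) between stop and jaw, with the gripper clear. Now the knob (crop 357,270).

```bash
python3 -c "
from h import *
go([.4989,-.1845,.145],ori2(257.1,90))"
```

```text
t 12.75 shift [-4.037, -0.014, 0.561] rot [0.074, 0.125, 0.01] j [0.29, 0.51, -0.34, 2.12, 0.34, 0.56, -0.52] p [ 0.5216 -0.086   0.1579]
```

Request:
apply_moves([
  [[-1,0,0.1],[0,0,0]],
  [[-2,0,0.2],[0,0.1,0]],
  [[-3,0,0.4],[0.1,0.1,0]],
  [[-4,0,0.6],[0.1,0.1,0]],
  [[-4,0,0.6],[0.1,0.1,0]],
])

```text
t: 13.17
ee_pos: [0.4958, -0.1885, 0.1397]
orientation: [-0.002, 0.783, 0.621, -0.005]
contact_force: [-0.6, -0.7, -0.2]
gripper_width: 0.075
gripper_force: 0.0
```

Request:
apply_moves([
  [[0,0,0],[0,0,-1.4]],
  [[0,0,0],[0,0,-2.8]],
  [[0,0,0],[0,0,-4.2]],
  [[0,0,0],[0,0,-5.6]],
  [[0,0,0],[0,0,-7]],
])

```text
t: 13.58
ee_pos: [0.498, -0.1829, 0.1408]
orientation: [-0.003, 0.555, 0.832, -0.002]
contact_force: [0.5, 0.7, -0.7]
gripper_width: 0.075
gripper_force: 0.0
```

Request:
apply_moves([
  [[0,0,0],[0,0,-1.4]],
  [[0,0,0],[0,0,-2.8]],
  [[0,0,0],[0,0,-4.2]],
  [[0,0,0],[0,0,-5.6]],
  [[0,0,0],[0,0,-7]],
])

```text
t: 14.0
ee_pos: [0.498, -0.1829, 0.1408]
orientation: [-0.004, 0.279, 0.96, -0.001]
contact_force: [0.5, -0.3, -0.2]
gripper_width: 0.0748
gripper_force: 0.0
```

```bash
python3 -c "
from h import *
go([.4989,-.1845,.145],ori2(257.1,90))"
```

```text
t 14.00 shift [-0.065, -0.036, -0.167] rot [-0.091, -0.038, 14.089] j [0.72, 0.61, -0.69, 2.1, 0.65, 0.65, 0.59] p [ 0.498  -0.1829  0.1408]
```

Request:
apply_moves([
  [[0,0,0],[0,0,-1.4]],
  [[0,0,0],[0,0,-2.8]],
  [[0,0,0],[0,0,-4.2]],
  [[0,0,0],[0,0,-5.6]],
  [[0,0,0],[0,0,-7]],
])

```text
t: 14.42
ee_pos: [0.498, -0.1828, 0.1408]
orientation: [-0.004, -0.022, 1.0, 0.0]
contact_force: [0.8, -0.7, 0.3]
gripper_width: 0.0749
gripper_force: 0.0
```

Request:
apply_moves([
  [[0,0,0],[0,0,-1.4]],
  [[0,0,0],[0,0,-2.8]],
  [[0,0,0],[0,0,-4.2]],
  [[0,0,0],[0,0,-5.6]],
  [[0,0,0],[0,0,-7]],
])

```text
t: 14.83
ee_pos: [0.498, -0.1828, 0.1408]
orientation: [-0.004, -0.322, 0.947, 0.001]
contact_force: [0.2, 0.1, -0.2]
gripper_width: 0.0754
gripper_force: 0.0
```

```bash
python3 -c "
from h import *
go([.4989,-.1845,.145],ori2(257.1,90))"
```

```text
t 14.83 shift [0.014, -0.074, -0.167] rot [-0.06, -0.103, 28.091] j [0.9, 0.73, -1.01, 2.09, 0.87, 0.83, 1.58] p [ 0.498  -0.1828  0.1408]
```

Request:
apply_moves([
  [[0,-0.07,0.4],[-0.06,-0.1,0]],
  [[0,-0.07,0.8],[-0.06,-0.1,0]],
  [[0,-0.07,1.3],[-0.06,-0.1,0]],
  [[0,-0.07,1.7],[-0.06,-0.1,0]],
  [[0,-0.07,1.79],[-0.06,-0.1,0]],
])

```text
t: 15.25
ee_pos: [0.4981, -0.1846, 0.0949]
orientation: [-0.001, -0.318, 0.948, 0.005]
contact_force: [0.7, 1.0, 0.4]
gripper_width: 0.0749
gripper_force: 0.0
```

Request:
apply_moves([
  [[0,0,0],[0,0,0]],
  [[0,0,0],[0,0,0]],
  [[0,0,0],[0,0,0]],
])

```text
t: 15.5
ee_pos: [0.4995, -0.1847, 0.0977]
orientation: [0.0, -0.319, 0.948, 0.004]
contact_force: [0.1, -0.3, 0.0]
gripper_width: 0.0754
gripper_force: 0.0
```

```bash
python3 -c "
from h import *
go([.4989,-.1845,.096],ori2(257.1,90))"
```

```text
t 15.50 shift [0.016, 0.022, 0.069] rot [0.084, -0.094, 28.011] j [0.87, 0.78, -0.94, 2.12, 0.96, 0.76, 1.51] p [ 0.4995 -0.1847  0.0977]
```

Request:
apply_moves([
  [[0,0,0.05],[0,0,0]],
  [[0,0,0.05],[0,0,0]],
  [[0,0,0.05],[0,0,0]],
  [[0,0,0.05],[0,0,0]],
  [[0,0,0.05],[0,0,0]],
], claw=15, newtons=45)

```text
t: 15.92
ee_pos: [0.4989, -0.1844, 0.0967]
orientation: [-0.0, -0.319, 0.948, 0.004]
contact_force: [-3.1, 1.8, 7.7]
gripper_width: 0.0305
gripper_force: 44.0
```

Request:
apply_moves([
  [[0,0,0],[0,0,0]],
  [[0,0,0],[0,0,0]],
  [[0,0,0],[0,0,0]],
])

```text
t: 16.17
ee_pos: [0.4989, -0.1844, 0.0967]
orientation: [-0.0, -0.319, 0.948, 0.004]
contact_force: [-3.4, 2.4, 7.9]
gripper_width: 0.0307
gripper_force: 44.0
```

```bash
python3 -c "
from h import *
from plant import ctrl
s=ctrl.observe();print(s['wrist_torque'].round(3),s['contact_force'].round(2))
go([.4989,-.1845,.096],ori2(257.1,90))"
```

```text
[ 0.36   0.692 -0.043] [-3.45  2.43  7.89]
t 16.17 shift [0.002, -0.004, 0.028] rot [0.08, -0.105, 28.017] j [0.87, 0.78, -0.94, 2.12, 0.96, 0.76, 1.5] p [ 0.4989 -0.1844  0.0967]
```

Request:
apply_moves([
  [[0,0,0],[0,0,1.2]],
  [[0,0,0],[0,0,2.4]],
  [[0,0,0],[0,0,3.6]],
  [[0,0,0],[0,0,4.8]],
  [[0,0,0],[0,0,6]],
])

```text
t: 16.58
ee_pos: [0.4989, -0.1842, 0.0967]
orientation: [-0.001, -0.06, 0.998, 0.004]
contact_force: [-3.6, 1.8, 6.8]
gripper_width: 0.0305
gripper_force: 44.1
```

```bash
cat > st.py <<'E'
from h import *
from plant import ctrl
s=ctrl.observe();print(s['wrist_torque'].round(3),s['contact_force'].round(2),s['gripper_width'].round(4))
go([.4989,-.1845,.096],ori2(257.1,90))
E
python3 st.py
```

```text
Traceback (most recent call last):
  File "st.py", line 3, in <module>
    s=ctrl.observe();print(s['wrist_torque'].round(3),s['contact_force'].round(2),s['gripper_width'].round(4))
                                                                                  ^^^^^^^^^^^^^^^^^^^^^^^^
AttributeError: 'float' object has no attribute 'round'
```

Turning works; I'll continue the stroke.

Request:
apply_moves([
  [[0,0,0],[0,0,1.4]],
  [[0,0,0],[0,0,2.8]],
  [[0,0,0],[0,0,4.2]],
  [[0,0,0],[0,0,5.6]],
  [[0,0,0],[0,0,7]],
])

```text
t: 17.0
ee_pos: [0.4989, -0.184, 0.0967]
orientation: [-0.002, 0.243, 0.97, 0.004]
contact_force: [-2.6, 3.1, 6.1]
gripper_width: 0.0306
gripper_force: 44.0
```

Request:
apply_moves([
  [[0,0,0],[0,0,1.4]],
  [[0,0,0],[0,0,2.8]],
  [[0,0,0],[0,0,4.2]],
  [[0,0,0],[0,0,5.6]],
  [[0,0,0],[0,0,7]],
])

```text
t: 17.42
ee_pos: [0.4991, -0.1839, 0.0967]
orientation: [-0.003, 0.523, 0.852, 0.003]
contact_force: [-2.8, 3.3, 6.0]
gripper_width: 0.0305
gripper_force: 44.0
```

```bash
sed -i "s/s\['gripper_width'\].round(4)/s['gripper_width']/" st.py
cat >> st.py <<'E'
xv=A([YV[1],-YV[0]])
for n in ("top","side"):
    c=ctrl.read_camera(n)
    oo={"top":A([.5225,-.0795]),"side":A([.5203,-.0767])}[n]
    W=cloud(c).reshape(-1,3); W=W[np.isfinite(W[:,0])]
    l=np.c_[(W[:,:2]-oo)@xv,(W[:,:2]-oo)@YV,W[:,2]]
    l=l[(abs(l[:,0])<.016)&(l[:,1]>-.075)&(l[:,2]>.05)&(l[:,2]<.067)]
    j=l[(l[:,2]<.0605)&(l[:,1]<-.02)&(l[:,2]>.056)&(abs(l[:,0])>.012)]
    b=l[(l[:,2]>.0612)]
    print(n,"jaw top y",np.percentile(j[:,1],[5,50,95]).round(4) if len(j) else None,len(j),"barrel ridge y",np.percentile(b[:,1],[1,99]).round(4) if len(b) else None)
E
python3 st.py
```

```text
[0.808 0.364 0.085] [-2.78  3.3   5.98] 0.030461468683041955
t 17.42 shift [-0.017, -0.017, 0.029] rot [-0.016, -0.106, 7.958] j [0.6, 0.65, -0.5, 2.14, 0.62, 0.51, 0.09] p [ 0.4991 -0.1839  0.0967]
top jaw top y [-0.0528 -0.0459 -0.0267] 40 barrel ridge y [-0.04    0.0383]
side jaw top y [-0.0552 -0.0487 -0.0355] 13 barrel ridge y [-0.0414  0.0388]
```

Request:
apply_moves([
  [[0,0,0],[0,0,1.4]],
  [[0,0,0],[0,0,2.8]],
  [[0,0,0],[0,0,4.2]],
  [[0,0,0],[0,0,5.6]],
  [[0,0,0],[0,0,7]],
])

```text
t: 17.93
ee_pos: [0.4993, -0.1839, 0.0967]
orientation: [-0.004, 0.754, 0.657, 0.002]
contact_force: [-2.9, 6.1, 7.3]
gripper_width: 0.0305
gripper_force: 45.4
```

Request:
apply_moves([
  [[0,0,0],[0,0,1.4]],
  [[0,0,0],[0,0,2.8]],
  [[0,0,0],[0,0,4.2]],
  [[0,0,0],[0,0,5.6]],
  [[0,0,0],[0,0,7]],
])

```text
t: 18.35
ee_pos: [0.4995, -0.1841, 0.0967]
orientation: [-0.004, 0.917, 0.4, 0.001]
contact_force: [-1.0, 3.2, 8.3]
gripper_width: 0.0309
gripper_force: 45.4
```

Request:
apply_moves([
  [[0,0,0],[0,0,1.4]],
  [[0,0,0],[0,0,2.8]],
  [[0,0,0],[0,0,4.2]],
  [[0,0,0],[0,0,5.6]],
  [[0,0,0],[0,0,7]],
])

```text
t: 18.77
ee_pos: [0.4995, -0.1843, 0.0967]
orientation: [-0.004, 0.994, 0.106, -0.001]
contact_force: [-2.3, 3.6, 7.4]
gripper_width: 0.0309
gripper_force: 45.4
```

```bash
python3 st.py
```

```text
[0.123 0.277 0.127] [-2.34  3.62  7.35] 0.030923366274959528
t 18.77 shift [-0.026, 0.001, 0.027] rot [-0.095, -0.055, -12.996] j [0.27, 0.6, -0.02, 2.16, 0.01, 0.39, -1.12] p [ 0.4995 -0.1843  0.0967]
top jaw top y [-0.0501 -0.0434 -0.0267] 35 barrel ridge y [-0.0384  0.0388]
side jaw top y [-0.0526 -0.045  -0.0261] 19 barrel ridge y [-0.0403  0.0389]
```

Request:
apply_moves([
  [[0,0,0],[0,0,1.4]],
  [[0,0,0],[0,0,2.8]],
  [[0,0,0],[0,0,4.2]],
  [[0,0,0],[0,0,5.6]],
  [[0,0,0],[0,0,7]],
])

```text
t: 19.28
ee_pos: [0.4994, -0.1845, 0.0967]
orientation: [-0.004, 0.98, -0.198, -0.002]
contact_force: [-2.0, 2.4, 9.3]
gripper_width: 0.0304
gripper_force: 45.5
```

Request:
apply_moves([
  [[0,0,0],[0,0,1.4]],
  [[0,0,0],[0,0,2.8]],
  [[0,0,0],[0,0,4.2]],
  [[0,0,0],[0,0,5.6]],
  [[0,0,0],[0,0,7]],
])

```text
t: 19.7
ee_pos: [0.4993, -0.1846, 0.0967]
orientation: [-0.003, 0.875, -0.484, -0.003]
contact_force: [-2.4, 1.5, 9.6]
gripper_width: 0.0305
gripper_force: 45.6
```

```bash
python3 st.py
```

```text
[0.108 0.711 0.088] [-2.41  1.53  9.57] 0.03051616211999708
t 19.70 shift [-0.011, 0.011, 0.027] rot [-0.141, 0.016, -27.002] j [0.06, 0.62, 0.29, 2.17, -0.45, 0.41, -1.87] p [ 0.4993 -0.1846  0.0967]
top jaw top y [-0.0482 -0.0413 -0.0283] 34 barrel ridge y [-0.0359  0.0421]
side jaw top y [-0.0487 -0.0418 -0.0237] 12 barrel ridge y [-0.0345  0.0433]
```

Request:
apply_moves([
  [[0,0,0],[0,0,1.4]],
  [[0,0,0],[0,0,2.8]],
  [[0,0,0],[0,0,4.2]],
  [[0,0,0],[0,0,5.6]],
  [[0,0,0],[0,0,6]],
])

```text
t: 20.22
ee_pos: [0.4991, -0.1846, 0.0966]
orientation: [-0.002, 0.719, -0.694, -0.004]
contact_force: [-2.7, 2.1, 12.0]
gripper_width: 0.0305
gripper_force: 45.9
```

```bash
python3 st.py
```

```text
[0.193 0.767 0.078] [-2.66  2.06 11.95] 0.03048450255171828
t 20.22 shift [-0.004, 0.008, 0.026] rot [-0.151, 0.065, -33.014] j [-0.03, 0.65, 0.43, 2.18, -0.63, 0.45, -2.21] p [ 0.4991 -0.1846  0.0966]
top jaw top y [-0.0467 -0.0409 -0.0278] 40 barrel ridge y [-0.0357  0.0424]
side jaw top y [-0.0478 -0.0422 -0.0212] 15 barrel ridge y [-0.0371  0.0431]
```

Request:
apply_moves([
  [[0,0,0],[0,0,0]],
  [[0,0,0],[0,0,0]],
  [[0,0,0],[0,0,0]],
  [[0,0,0],[0,0,0]],
], claw=60)

```text
t: 20.65
ee_pos: [0.4992, -0.1849, 0.096]
orientation: [-0.002, 0.721, -0.693, -0.004]
contact_force: [0.3, -0.6, 0.7]
gripper_width: 0.0597
gripper_force: 0.0
```

Request:
apply_moves([
  [[0,0,0],[0,0,-1.4]],
  [[0,0,0],[0,0,-2.8]],
  [[0,0,0],[0,0,-4.2]],
  [[0,0,0],[0,0,-5.6]],
  [[0,0,0],[0,0,-7]],
])

```text
t: 21.07
ee_pos: [0.4993, -0.1849, 0.096]
orientation: [-0.003, 0.897, -0.442, -0.003]
contact_force: [0.6, -0.5, 0.6]
gripper_width: 0.0601
gripper_force: 0.0
```

Request:
apply_moves([
  [[0,0,0],[0,0,-1.4]],
  [[0,0,0],[0,0,-2.8]],
  [[0,0,0],[0,0,-4.2]],
  [[0,0,0],[0,0,-5.6]],
  [[0,0,0],[0,0,-7]],
])

```text
t: 21.48
ee_pos: [0.4993, -0.1849, 0.0961]
orientation: [-0.004, 0.988, -0.152, -0.002]
contact_force: [-0.1, -0.3, -0.9]
gripper_width: 0.0599
gripper_force: 0.0
```

Request:
apply_moves([
  [[0,0,0],[0,0,-1.4]],
  [[0,0,0],[0,0,-2.8]],
  [[0,0,0],[0,0,-4.2]],
  [[0,0,0],[0,0,-5.6]],
  [[0,0,0],[0,0,-7]],
])

```text
t: 21.9
ee_pos: [0.4992, -0.185, 0.0961]
orientation: [-0.004, 0.988, 0.153, -0.001]
contact_force: [-0.2, -0.1, 0.5]
gripper_width: 0.0601
gripper_force: 0.0
```

Request:
apply_moves([
  [[0,0,0],[0,0,-1.4]],
  [[0,0,0],[0,0,-2.8]],
  [[0,0,0],[0,0,-4.2]],
  [[0,0,0],[0,0,-5.6]],
  [[0,0,0],[0,0,-7]],
])

```text
t: 22.32
ee_pos: [0.4992, -0.185, 0.0961]
orientation: [-0.004, 0.897, 0.443, 0.001]
contact_force: [0.2, 0.2, -0.2]
gripper_width: 0.0601
gripper_force: 0.0
```

Request:
apply_moves([
  [[0,0,0],[0,0,-1.4]],
  [[0,0,0],[0,0,-2.8]],
  [[0,0,0],[0,0,-4.2]],
  [[0,0,0],[0,0,-5.6]],
  [[0,0,0],[0,0,-7]],
])

```text
t: 22.73
ee_pos: [0.4992, -0.1851, 0.096]
orientation: [-0.004, 0.722, 0.692, 0.002]
contact_force: [0.4, 0.1, -0.3]
gripper_width: 0.06
gripper_force: 0.0
```

Request:
apply_moves([
  [[0,0,0],[0,0,-1.4]],
  [[0,0,0],[0,0,-2.8]],
  [[0,0,0],[0,0,-4.2]],
  [[0,0,0],[0,0,-5.6]],
  [[0,0,0],[0,0,-7]],
])

```text
t: 23.15
ee_pos: [0.4992, -0.1851, 0.096]
orientation: [-0.003, 0.481, 0.877, 0.003]
contact_force: [0.2, -0.3, -0.1]
gripper_width: 0.0599
gripper_force: 0.0
```

```bash
python3 st.py
```

```text
[-0.017 -0.011  0.026] [ 0.16 -0.33 -0.07] 0.05991840231054012
t 23.15 shift [0.027, 0.003, 0.002] rot [-0.016, -0.101, 9.09] j [0.62, 0.65, -0.53, 2.13, 0.65, 0.52, 0.16] p [ 0.4992 -0.1851  0.096 ]
top jaw top y [-0.0471 -0.0408 -0.0236] 42 barrel ridge y [-0.0348  0.0427]
side jaw top y [-0.0487 -0.0416 -0.0224] 8 barrel ridge y [-0.0364  0.0407]
```

Regrip and turn on.

Request:
apply_moves([
  [[0,0,0],[0,0,0]],
  [[0,0,0],[0,0,0]],
  [[0,0,0],[0,0,0]],
  [[0,0,0],[0,0,0]],
  [[0,0,0],[0,0,0]],
], claw=15, newtons=45)

```text
t: 23.67
ee_pos: [0.4995, -0.1848, 0.0964]
orientation: [-0.003, 0.484, 0.875, 0.003]
contact_force: [0.2, 0.2, 3.3]
gripper_width: 0.0308
gripper_force: 44.3
```

Request:
apply_moves([
  [[0,0,0],[0,0,1.4]],
  [[0,0,0],[0,0,2.8]],
  [[0,0,0],[0,0,4.2]],
  [[0,0,0],[0,0,5.6]],
  [[0,0,0],[0,0,7]],
])

```text
t: 24.08
ee_pos: [0.4992, -0.1849, 0.0964]
orientation: [-0.004, 0.726, 0.687, 0.002]
contact_force: [-1.5, 0.4, 2.8]
gripper_width: 0.0306
gripper_force: 44.4
```

```bash
python3 st.py
```

```text
[0.068 0.233 0.136] [-1.55  0.42  2.77] 0.03058431515517293
t 24.08 shift [0.014, -0.011, 0.014] rot [-0.044, -0.086, 1.943] j [0.51, 0.62, -0.37, 2.14, 0.48, 0.46, -0.29] p [ 0.4992 -0.1849  0.0964]
top jaw top y [-0.0452 -0.0399 -0.0288] 33 barrel ridge y [-0.0343  0.0426]
side jaw top y [-0.0478 -0.0428 -0.0258] 17 barrel ridge y [-0.0348  0.0453]
```

Request:
apply_moves([
  [[0,0,0],[0,0,1.4]],
  [[0,0,0],[0,0,2.8]],
  [[0,0,0],[0,0,4.2]],
  [[0,0,0],[0,0,5]],
])

```text
t: 24.52
ee_pos: [0.4989, -0.1848, 0.0963]
orientation: [-0.004, 0.857, 0.516, 0.001]
contact_force: [-2.6, 0.7, 6.2]
gripper_width: 0.0308
gripper_force: 45.2
```

```bash
python3 st.py
```

```text
[-0.136  0.376  0.206] [-2.63  0.69  6.17] 0.030783279890572106
t 24.52 shift [0.012, -0.006, 0.014] rot [-0.068, -0.073, -3.003] j [0.43, 0.61, -0.25, 2.15, 0.33, 0.42, -0.58] p [ 0.4989 -0.1848  0.0963]
top jaw top y [-0.0452 -0.0387 -0.0259] 38 barrel ridge y [-0.0338  0.0423]
side jaw top y [-0.0449 -0.0398 -0.0305] 13 barrel ridge y [-0.0339  0.0438]
```

The moment is rising (0.09 to 0.21 Nm), so the barrel is caught. I'll continue in smaller steps, reading the moment each time.

Request:
apply_moves([
  [[0,0,0],[0,0,1]],
  [[0,0,0],[0,0,2]],
  [[0,0,0],[0,0,3]],
  [[0,0,0],[0,0,4]],
])

```text
t: 24.95
ee_pos: [0.4987, -0.1847, 0.0964]
orientation: [-0.005, 0.933, 0.36, -0.0]
contact_force: [-3.6, 0.3, 6.5]
gripper_width: 0.0304
gripper_force: 45.3
```

```bash
python3 st.py
```

```text
[-0.07   0.396  0.398] [-3.58  0.31  6.47] 0.03036948968616595
t 24.95 shift [0.011, -0.003, 0.014] rot [-0.085, -0.062, -6.971] j [0.36, 0.61, -0.16, 2.15, 0.21, 0.4, -0.8] p [ 0.4987 -0.1847  0.0964]
top jaw top y [-0.0448 -0.0388 -0.0241] 38 barrel ridge y [-0.0339  0.0431]
side jaw top y [-0.047  -0.0398 -0.0322] 17 barrel ridge y [-0.0356  0.0423]
```

Request:
apply_moves([
  [[0,0,0],[0,0,1]],
  [[0,0,0],[0,0,2]],
  [[0,0,0],[0,0,3]],
  [[0,0,0],[0,0,4]],
])

```text
t: 25.38
ee_pos: [0.4968, -0.1851, 0.0961]
orientation: [-0.005, 0.981, 0.193, -0.003]
contact_force: [-6.2, -1.9, 10.5]
gripper_width: 0.0307
gripper_force: 46.2
```

```bash
python3 st.py
```

```text
[-0.319  1.374  0.962] [-6.19 -1.93 10.55] 0.03073836520726178
t 25.38 shift [0.086, 0.008, 0.003] rot [-0.13, -0.017, -10.962] j [0.3, 0.6, -0.07, 2.16, 0.09, 0.39, -1.02] p [ 0.4968 -0.1851  0.0961]
top jaw top y [-0.0445 -0.0374 -0.0226] 40 barrel ridge y [-0.0327  0.0438]
side jaw top y [-0.0481 -0.0405 -0.0269] 15 barrel ridge y [-0.0345  0.0448]
```

Request:
apply_moves([
  [[0,0,0],[0,0,1]],
  [[0,0,0],[0,0,2]],
])

```text
t: 25.65
ee_pos: [0.495, -0.1851, 0.096]
orientation: [-0.005, 0.994, 0.107, -0.005]
contact_force: [-11.5, -1.1, 7.2]
gripper_width: 0.0308
gripper_force: 46.1
```

```bash
python3 st.py
```

```text
[-0.227  2.304  1.021] [-11.52  -1.1    7.23] 0.03082681010423659
t 25.65 shift [0.157, 0.008, -0.002] rot [-0.165, 0.014, -12.967] j [0.27, 0.6, -0.03, 2.16, 0.02, 0.39, -1.13] p [ 0.495  -0.1851  0.096 ]
top jaw top y [-0.0443 -0.0386 -0.0276] 35 barrel ridge y [-0.0324  0.0434]
side jaw top y [-0.0456 -0.0384 -0.0283] 14 barrel ridge y [-0.0356  0.0431]
```

The moment has levelled off at about 1 Nm and the fingers are rolling on the knob, so the screw is at its hard end. I'll release and retreat.

Request:
apply_moves([
  [[0,0,0],[0,0,0]],
  [[0,0,0],[0,0,0]],
  [[0,0,0],[0,0,0]],
  [[0,0,0],[0,0,0]],
  [[0,0,0],[0,0,0]],
], claw=75)

```text
t: 26.17
ee_pos: [0.4995, -0.1848, 0.0961]
orientation: [-0.004, 0.994, 0.107, -0.001]
contact_force: [-0.9, 0.6, -0.1]
gripper_width: 0.0749
gripper_force: 0.0
```

Request:
apply_moves([
  [[0,0,-0.7],[0,0,0]],
  [[0,0,-1.8],[0,0,0]],
  [[0,0,-3],[0,0,0]],
  [[0,0,-4.2],[0,0,0]],
  [[0,0,-5.4],[0,0,0]],
])

```text
t: 26.58
ee_pos: [0.4994, -0.1859, 0.2325]
orientation: [-0.004, 0.994, 0.106, -0.001]
contact_force: [0.3, 0.0, -0.1]
gripper_width: 0.0748
gripper_force: 0.0
```

Request:
apply_moves([
  [[0,0,0],[0,0,0]],
  [[0,0,0],[0,0,0]],
  [[0,0,0],[0,0,0]],
])

```text
t: 26.83
ee_pos: [0.4994, -0.1859, 0.2309]
orientation: [-0.004, 0.994, 0.106, -0.001]
contact_force: [0.1, 1.0, -0.9]
gripper_width: 0.0753
gripper_force: 0.0
```

```bash
python3 st.py
python3 - <<'E'
from plant import ctrl
import cv2
c=ctrl.read_camera('side'); cv2.imwrite('pics/s6.png',cv2.resize(c['frame'][170:310,330:470,::-1],None,fx=4.2,fy=4.2))
E
```

```text
[ 0.001 -0.07   0.089] [ 0.13  1.01 -0.85] 0.07534820359672549
t 26.83 shift [-0.003, -0.012, 5.394] rot [-0.095, -0.047, -12.979] j [0.28, 0.4, -0.03, 2.05, 0.01, 0.7, -1.11] p [ 0.4994 -0.1859  0.2309]
top jaw top y [-0.0453 -0.0391 -0.0236] 36 barrel ridge y [-0.0331  0.0436]
side jaw top y [-0.0463 -0.0407 -0.0284] 11 barrel ridge y [-0.0341  0.0429]
```

View pics/s6.png

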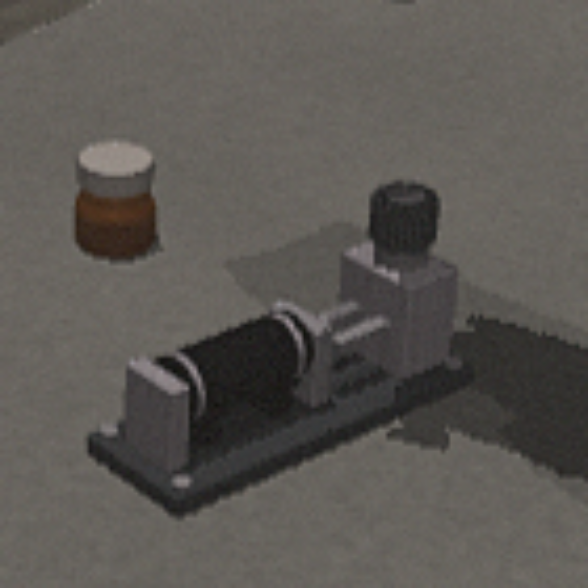

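The barrel lies tight between the stop (crop 165,400) and the jaw (310,350), with the gripper clear. I'll hand it in.

```bash
python3 -c "
from plant import ctrl
print(ctrl.close_job())"
```

```text
the job is handed in; nothing more can be done
None
```

The barrel lies in the cradle between stop and jaw, the thumbscrew is turned to its hard end, and the job was handed in at about 27 s; no verdict came back, and I didn't re-measure the bystanders.

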